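# Weigh out the pedestals and stack the rack

### The job

Make up the batch of bearing pedestals on the dial scale: add pedestals from the bench to its pan until the needle stands at the brass marker on the dial (800 g, four pedestals in all), and put every pedestal left over on the bench into the bottom frame that is screwed to the bench. Then build up the rack: set one loose stacking frame over the bottom frame and the other on top of it, all four legs of each fully home in the corner cups below. Leave the oil bottle, the screw jar and the screwdriver where they are.

Things in the scene. Friction and masses are not known exactly. Their poses are not given: they have to be found in the camera images.
- base: Bottom frame of the rack, fixed to the bench: grey steel tray 156 (x) x 196 (y) mm, deck top 12 mm above the bench, 12 mm lip round it, a cup at each corner (see base_seat). The deck takes four pedestals in two rows of two, feet along y, at about x = +-30, y = +-36 mm. Origin: centre of its underside; z up.
- base_seat (a point): Middle point between the floors of the bottom frame's four corner cups, 14 mm above the bench: where the origin of a frame stacked on it comes to lie. The cups, at x = +-65, y = +-85 mm, are open-topped squares 20 mm inside, 26 mm outside, 20 mm deep.
- frame_a: Loose steel stacking frame, one of two alike, 156 (x) x 196 (y) mm, about 450 g. Four legs 14 mm thick at x = +-65, y = +-85 mm, the lowest 6 mm tapered; slatted deck, top 70 mm above the feet, 12 mm lip; a cup on each corner (see its seat); a bridge handle over the middle (see its handle). Origin: midpoint of the four feet, at their undersides; z up. Stacks either way round (half a turn).
- frame_b: Loose steel stacking frame, one of two alike, 156 (x) x 196 (y) mm, about 450 g. Four legs 14 mm thick at x = +-65, y = +-85 mm, the lowest 6 mm tapered; slatted deck, top 70 mm above the feet, 12 mm lip; a cup on each corner (see its seat); a bridge handle over the middle (see its handle). Origin: midpoint of the four feet, at their undersides; z up. Stacks either way round (half a turn).
- frame_a_seat (a point): Middle point between the floors of the four corner cups on top of frame_a, 72 mm above its feet: where the origin of a frame stacked on it comes to lie. Cups right above the legs, like those of the bottom frame: 20 mm square inside, 20 mm deep (mouth 92 mm above the feet).
- frame_b_seat (a point): The same point on frame_b.
- frame_a_handle (a point): Centre of the handle bar of frame_a, 106 mm above its feet: a flat bar 10 mm thick (x), 22 mm high, 114 mm long (y), top 117 mm above the feet, 25 mm clear beneath it.
- frame_b_handle (a point): The same point on frame_b.
- pan: Pan of the green dial scale, 156 (x) x 196 (y) mm, floor 3 mm thick, lip 14 mm above its underside. Empty, the underside is 100 mm above the bench; it sinks 3 mm per 200 g, at most 17.5 mm. Takes four pedestals in two rows of two, feet along y, at about x = +-30, y = +-36 mm; some stand there at the start. Origin: centre of its underside; z up. The dial is below it and reaches 170 mm out on its +x side.
- needle (a joint): Angle of the scale's needle in rad, clockwise from the top of the dial: 0 with the pan empty, pi/3 (1.047) more for each 200 g pedestal on the pan. Long ticks every 200 g. The brass marker on the rim of the dial stands at 800 g, 4.19 rad.
- ped_1: Cast-iron bearing pedestal, 200 g, all alike: foot 34 (x) x 64 (y) x 8 mm, on its middle an upright web 12 mm thick (x), 34 mm wide (y), with a round bored head; 50 mm high in all. Origin: centre of the foot's underside; z up. Grip the web across x, 25 to 45 mm above the underside. Stands on the scale pan at the start. May be absent.
- ped_2: A pedestal like ped_1, same size, origin and axes. Stands on the scale pan at the start. May be absent.
- ped_3: A pedestal like ped_1, same size, origin and axes. Stands on the scale pan at the start. May be absent.
- ped_4: A pedestal like ped_1, same size, origin and axes. Stands on the bench at the start. May be absent.
- ped_5: A pedestal like ped_1, same size, origin and axes. Stands on the bench at the start. May be absent.
- ped_6: A pedestal like ped_1, same size, origin and axes. Stands on the bench at the start. May be absent.
- ped_7: A pedestal like ped_1, same size, origin and axes. Stands on the bench at the start. May be absent.
- ped_8: A pedestal like ped_1, same size, origin and axes. Stands on the bench at the start. May be absent.
- ped_9: A pedestal like ped_1, same size, origin and axes. Stands on the bench at the start. May be absent.
- oil_bottle: Bystander: grey oil bottle, 60 mm across, 160 mm high, standing. Origin: centre of its underside.
- screw_jar: Bystander: amber glass jar with a steel lid, 70 mm across, 90 mm high, standing. Origin: centre of its underside.
- driver: Bystander: screwdriver 200 mm long lying on the bench. Its length is along its x.
There are look-alikes about, which are no part of the job. What is shaped like the ped_5 but pink or turquoise is not meant.

How it is judged:
By the outcome, as a careful person would: the job done as asked, in the order asked, and still so for the second after the job is handed in, with the robot touching nothing.
Of ped_1, ped_2, ped_3 only 1 to 2 are there at a start; the rules pass over those that are not, and their reading is None.
Of ped_4, ped_5, ped_6, ped_7, ped_8, ped_9 only 5 to 6 are there at a start; the rules pass over those that are not, and their reading is None.
At some moment in a run one of ped_4, ped_5, ped_6, ped_7, ped_8, ped_9 may be knocked a few centimetres aside while the robot is not near it.
Once in a run the grip may slacken for a moment while it holds something.
It also fails if it takes over 210 s, if anything falls off the work surface, if the arm or the gripper's body presses on something with over 40 N, if the wrist force passes 120 N, or if a joint passes its speed limit or range.

### The arm

A 6-joint arm with a two-finger parallel gripper is mounted at the origin on the work surface. World frame = base frame: x ahead of the robot, y to its left, z up, the work surface at z = 0. Lengths are in m, angles in rad, forces in N, time in s.
With the tool pointing down it reaches from about 0.35 to 0.975 m from the base axis. Payload 7.1 kg.
Tool frame: the origin (TCP) lies at the very end of the fingers, on their centre line; the grasp point (between the pads) lies 19 mm behind it; z points along the fingers, y is the line along which they close (so a half turn about z gives the same grasp; the last joint's range is limited). The gripper opens to 88 mm and grips with 3 to 60 N. Pads are 20 mm wide; open, the fingers measure 115 mm over their backs; the gripper's body (75 mm by 178 mm) begins 61 mm behind the grasp point.
Start: joints at [1.153, 0.423, 1.63, -0, 1.089, -0.019], TCP at [0.243, 0.576, 0.223] pointing down, gripper open.
Joint ranges: [-3, 3], [-0.9, 2.11], [0.09, 2.58], [-1.31, 4.45], [0.11, 2.69], [-2.54, 2.54]. Speed limits (rad/s): [2.39, 2.39, 3.01, 3.14, 3.14, 3.14].

### API

Orientations are given as a unit quaternion [w, x, y, z].
In Python, from plant import manip, viewer gives the robot as it stands.
- The arm moves only by the tool step_arm, never from a script. Its argument "series" is a list of rows, each an object with "twist": the turn, a rotation vector about the tool's x, y, z in degrees, a list of three; "travel": the shift along the tool's x, y, z in m, a list of three; "grip": the opening, from 0 (shut) to 1 (fully open). In form: [{"twist": [ax, ay, az], "travel": [tx, ty, tz], "grip": grip}, ...]. A call has 1 to 20 rows; each row is the pose to reach, as a shift and turn from the pose commanded when the call began, along the tool's axes at that moment; what a row does not reach only later rows make up. A row lasts 1/8 s, in which the tool goes at most 62.5 mm and 10.7 degrees, less where a joint would pass 70% of its speed; a pose out of reach is approached as far as the arm can. A call with a gripper value outside its range is refused whole. The fingers move at their own pace and stop on an object; "newtons" is the grip in N (left out, the last holds). Time passes only in rows, so rows that repeat a pose let the fingers close. It gives the time, the measured TCP pose, the force, the opening and the grip force at its end, in the units of the state.
- manip.read_state(): the state, without advancing time (a new reading comes with each control period).
- viewer.get_image(name): name is "scene" or "top"; returns a dict with "frame" (384x512x3 uint8, red, green, blue), "range_z" (384x512 float32, m along the optical axis (not along the pixel's ray), 0 where there is no reading), "camera_matrix" (3x3 intrinsics, pixels), "distortion" ([k1, k2, p1, p2, k3] as OpenCV has them; the pictures are not rectified), "camera_from_world" (4x4, takes a point from world to camera coordinates). Camera axes: x right, y down, z forward; pixel columns grow to the right and rows downward; lengths in m; the calibration is good to about 2 mm. A picture is of the moment at which its call begins.
- manip.close_job(): hands the job in; it is judged then, once.
The state is a dict: "clock": time; "joint_pos": joint angles; "joint_velocities": joint speeds; "joint_torque": joint torques, N m; "ee_pos": TCP position; "tcp_rot": TCP orientation; "ft_force": force on the tool from outside, world axes, zero at the start; "torque": the same for the moment, N m; "grip_width": finger opening in m; "gripper_force": force on a finger pad.
Only numpy, scipy, OpenCV 4.12 (cv2) and the standard library are available. Lean on these libraries where they do the work, as an engineer would, in place of code of your own. Each camera call takes 0.05 s, during which the arm holds its last target. There are 200 camera calls.

## Working session

There is one attempt and no reset: what is moved stays moved. The work goes in short steps, Python scripts to look and compute and a tool call to move; the robot and the scene stay as the last step left them, time stands still between calls to the robot, and variables do not carry over. Pictures are saved under pics/ and viewed, at most 14 in all, crops included, and the job is handed in when it is done.

Besides the shell and the picture viewer there is one more tool, called after "Emit:" in YAML: its name, and indented under it one key for each argument. step_arm: Moves the arm, as the interface text tells. Its arguments: {"type":"object","properties":{"series":{"type":"array"},"newtons":{"type":"number"}},"required":["series"]}

```bash
mkdir -p pics; ls
cat > h.py <<'E'
import numpy as np, cv2
from plant import manip, viewer
np.set_printoptions(precision=4,suppress=True)
def grab(n):
    im=viewer.get_image(n); return im
def save(im,fn,crop=None,s=1):
    f=cv2.cvtColor(im["frame"],cv2.COLOR_RGB2BGR)
    if crop: a,b,c,d=crop; f=f[b:d,a:c]
    if s!=1: f=cv2.resize(f,None,fx=s,fy=s,interpolation=cv2.INTER_CUBIC)
    cv2.imwrite("pics/"+fn,f)
def ray(im,uv):
    p=cv2.undistortPoints(np.array(uv,float).reshape(-1,1,2),im["camera_matrix"],np.array(im["distortion"],float)).reshape(-1,2)
    T=np.array(im["camera_from_world"]);R=T[:3,:3];t=T[:3,3]
    d=np.c_[p,np.ones(len(p))]@R
    return -R.T@t,d
def onz(im,uv,z):
    c,d=ray(im,uv); return c+d*((z-c[2])/d[:,2])[:,None]
def cloud(im):
    h,w=im["range_z"].shape
    u,v=np.meshgrid(np.arange(w),np.arange(h))
    c,d=ray(im,np.c_[u.ravel(),v.ravel()])
    return (c+d*im["range_z"].ravel()[:,None]).reshape(h,w,3)
E
python3 - <<'E'
from h import *
s=manip.read_state(); print(s)
for n in("top","scene"):
    im=grab(n); save(im,n+"0.png",s=1.5); np.savez(n+"0.npz",**im)
    T=im["camera_from_world"]; print(n,-T[:3,:3].T@T[:3,3],T[2,:3],im["camera_matrix"][0,0])
E
```

```text
pics
{'clock': 0.0, 'joint_pos': array([ 1.153 ,  0.4238,  1.6307, -0.    ,  1.0886, -0.019 ]), 'joint_velocities': array([ 0.0007,  0.002 ,  0.0006,  0.0002, -0.0023,  0.001 ]), 'joint_torque': array([ -0.0013, -54.4629, -27.3672,   0.0644,   0.0228,  -0.0001]), 'ee_pos': array([0.2425, 0.5755, 0.2219]), 'tcp_rot': array([-0.0002,  0.1981,  0.9802, -0.0007]), 'ft_force': array([-0.2685,  0.3898, -0.049 ]), 'torque': array([-0.0028,  0.0231, -0.0169]), 'gripper_force': 0.0, 'grip_width': 0.08775915855749962}
top [0.3365 0.0022 1.3852] [ 0.1538 -0.0154 -0.988 ] 422.51111382376286
scene [ 0.9767 -0.6382  0.6173] [-0.464   0.6911 -0.5542] 356.10415187372405
```

View pics/top0.png

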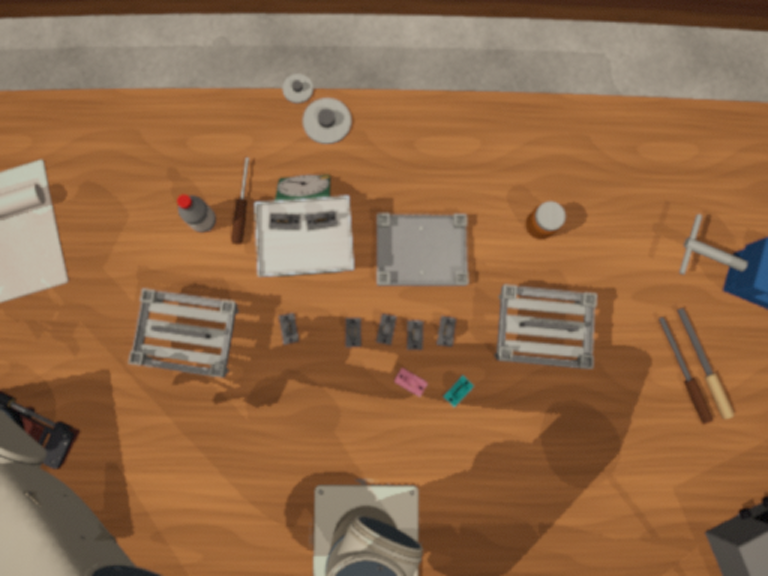

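View pics/scene0.png

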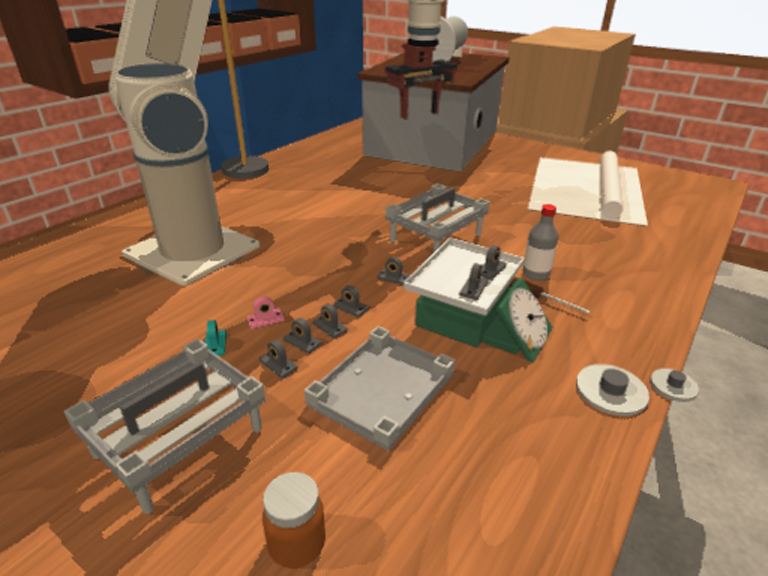

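```bash
cat >> h.py <<'E'
def rect(P,q=None):
    r=cv2.minAreaRect(P[:,:2].astype(np.float32)*1000); return r
def blobs(C,zlo,zhi,reg,minn=10):
    x0,x1,y0,y1=reg
    m=((C[...,2]>zlo)&(C[...,2]<zhi)&(C[...,0]>x0)&(C[...,0]<x1)&(C[...,1]>y0)&(C[...,1]<y1)).astype(np.uint8)
    n,l,s,c=cv2.connectedComponentsWithStats(m,connectivity=8)
    return [C[l==i] for i in range(1,n) if s[i,4]>=minn]
E
python3 - <<'E'
from h import *
for n in("top","scene"):
    im=dict(np.load(n+"0.npz")); C=cloud(im); print(n)
    print("bench z",np.median(C[(C[...,0]>.6)&(C[...,0]<.65)&(abs(C[...,1])<.2)][:,2]))
    for nm,a in dict(benchheads=(.025,.06,(.3,.56,-.3,.25)),benchfeet=(.004,.06,(.3,.56,-.16,.2)),frames=(.06,.13,(.25,.6,-.5,.5)),handles=(.1,.13,(.25,.6,-.5,.5)),cups=(.084,.098,(.25,.6,-.5,.5)),base=(.02,.06,(.45,.8,-.25,.1)),pan=(.096,.118,(.4,.8,-.02,.3)),panped=(.12,.17,(.4,.8,-.02,.3)),by=(.05,.2,(.55,.8,-.5,-.2)),by2=(.05,.2,(.55,.8,.25,.5))).items():
        for b in blobs(C,*a):
            r=rect(b); print(nm,len(b),"med",np.median(b,0)*1000,"rect",np.round(np.array(r[0]),1),np.round(r[1],1),round(r[2],1))
E
```

```text
top
bench z 0.01548030239744591
benchheads 28 med [546.2545 -30.3407  33.7562] rect [545.7 -30.3] [24.  22.8] 0.4
benchheads 21 med [ 546.1982 -191.2      31.952 ] rect [ 547.9 -194.1] [13.4 24.1] 87.8
benchheads 18 med [ 547.5451 -211.7023   32.4497] rect [ 547.8 -211.2] [ 6.8 23.2] 89.6
benchheads 53 med [434.3568 170.2292  45.7274] rect [437.1 170.5] [35.1 12.8] 11.6
benchheads 46 med [436.2619 -38.6276  46.5387] rect [436.9 -38.5] [12.9 33.9] 81.0
benchheads 50 med [ 432.6811 -169.2174   45.5449] rect [ 433.7 -169.2] [12.7 35.3] 89.5
benchheads 44 med [429.3488  32.6839  46.1448] rect [429.8  32.6] [32.   9.8] 0.7
benchheads 43 med [423.937  -99.4743  46.506 ] rect [ 424.6 -100.6] [31.8 10.3] 0.6
benchheads 50 med [326.8408 -92.1552  46.2234] rect [326.2 -92.5] [35.7 12.6] 63.2
benchheads 41 med [ 308.7409 -198.1454   46.8545] rect [ 309.2 -197.9] [12.  30.7] 44.4
benchfeet 351 med [547.0165 -85.4032  13.2345] rect [545.5 -89.3] [ 26.5 140.8] 0.8
benchfeet 187 med [437.198  167.854    9.6741] rect [438.7 172.9] [66.9 37.2] 11.5
benchfeet 193 med [436.0205 -38.6895   9.0211] rect 
[... 5795 characters left out ...]
455.3031 -46.3556  35.7463] rect [454.9 -45.4] [ 8.5 13.4] 1.2
base 928 med [ 631.9915 -163.0481   25.4432] rect [ 615.  -117.5] [157.7 199.6] 0.7
base 147 med [758.5673  89.2557  40.4311] rect [756.8  91.9] [49.6 15.7] 6.4
base 40 med [ 452.8237 -176.2435   33.8069] rect [ 453.  -174.9] [13.1  4.7] 87.0
pan 2167 med [621.2638 120.2553  98.3051] rect [624.8 133.2] [159.8 200.2] 4.6
panped 98 med [658.6235 166.2811 135.498 ] rect [656.7 173.4] [35.7 14.7] 84.9
panped 91 med [661.1442  86.5992 136.4609] rect [658.3  96.9] [13.2 35.1] 10.2
by 1591 med [ 690.119  -396.8997   89.2677] rect [ 683.1 -390.5] [64.3 65.2] 10.2
by2 552 med [688.4487 354.9366  99.2903] rect [684.3 361.9] [60.2 45.5] 2.7
```

```bash
cat >> h.py <<'E'
from scipy.spatial.transform import Rotation as Ro
def plan(*wps):
    s=manip.read_state(); q=s["tcp_rot"]; R0=Ro.from_quat([q[1],q[2],q[3],q[0]]); p=s["ee_pos"]
    yy=R0.as_matrix()[:,1]; a0=np.degrees(np.arctan2(yy[1],yy[0]))
    print("t %.2f"%s["clock"],"ee",p,"yang %.1f"%a0,"j",s["joint_pos"],"w %.4f"%s["grip_width"],"F",s["ft_force"])
    for x,y,z,a in wps:
        # nearest equivalent (half turn) that keeps j6 in range
        j1=np.degrees(np.arctan2(y,x)); best=min([a+180*k for k in(-2,-1,0,1,2) if abs(j1-(a+180*k))<140],key=lambda b:abs(b-a0))
        t=np.radians(best); Y=np.array([np.cos(t),np.sin(t),0]);Z=np.array([0,0,-1.]);X=np.cross(Y,Z)
        Rt=Ro.from_matrix(np.c_[X,Y,Z])
        print((x,y,z,round(best,1)),"twist",np.round((R0.inv()*Rt).as_rotvec(degrees=True),1),"travel",np.round(R0.inv().apply(np.array([x,y,z])-p),4))
def look():
    C=cloud(grab("top"))
    for b in blobs(C,.03,.06,(.34,.52,-.26,.28),25):
        r=rect(b); w,h=r[1]; a=r[2] if w>h else r[2]-90
        print("ped",np.round(np.array(r[0])+[1,0],1),np.round(r[1],1),"long %.1f"%a)
E
python3 - <<'E'
from h import *
im=dict(np.load("top0.npz"));C=cloud(im)
b=np.concatenate(blobs(C,.016,.05,(.52,.72,-.25,-.012),8)); r=rect(b);print("base",r)
im=dict(np.load("scene0.npz"));C=cloud(im)
b=np.concatenate(blobs(C,.016,.05,(.52,.72,-.25,-.012),8)); r=rect(b);print("base",r)
plan((.438,.1705,.12,101.5),(.438,.1705,.06,101.5),(.438,.1705,.018,101.5))
E
```

```text
base ((611.9955444335938, -116.29237365722656), (156.29063415527344, 195.98486328125), 0.5438231825828552)
base ((615.0575561523438, -117.6269760131836), (157.7725830078125, 199.77639770507812), 0.6846657991409302)
t 0.10 ee [0.2425 0.5755 0.222 ] yang 67.2 j [ 1.153   0.4238  1.6306 -0.      1.0886 -0.019 ] w 0.0876 F [ 0.3568 -0.0748 -0.2792]
(0.438, 0.1705, 0.12, 101.5) twist [ -0.1  -0.  -34.3] travel [-0.3374 -0.2971  0.1024]
(0.438, 0.1705, 0.06, 101.5) twist [ -0.1  -0.  -34.3] travel [-0.3374 -0.2971  0.1624]
(0.438, 0.1705, 0.018, 101.5) twist [ -0.1  -0.  -34.3] travel [-0.3374 -0.297   0.2044]
```

Emit:
step_arm:
  series:
    - {"twist": [0, 0, -34.3], "travel": [-0.337, -0.297, 0.03], "grip": 0.5}
    - {"twist": [0, 0, -34.3], "travel": [-0.337, -0.297, 0.03], "grip": 0.5}
    - {"twist": [0, 0, -34.3], "travel": [-0.337, -0.297, 0.03], "grip": 0.5}
    - {"twist": [0, 0, -34.3], "travel": [-0.337, -0.297, 0.03], "grip": 0.5}
    - {"twist": [0, 0, -34.3], "travel": [-0.337, -0.297, 0.03], "grip": 0.5}
    - {"twist": [0, 0, -34.3], "travel": [-0.337, -0.297, 0.03], "grip": 0.5}
    - {"twist": [0, 0, -34.3], "travel": [-0.337, -0.297, 0.03], "grip": 0.5}
    - {"twist": [0, 0, -34.3], "travel": [-0.337, -0.297, 0.06], "grip": 0.5}
    - {"twist": [0, 0, -34.3], "travel": [-0.337, -0.297, 0.1], "grip": 0.5}
    - {"twist": [0, 0, -34.3], "travel": [-0.337, -0.297, 0.14], "grip": 0.5}
    - {"twist": [0, 0, -34.3], "travel": [-0.337, -0.297, 0.14], "grip": 0.5}
    - {"twist": [0, 0, -34.3], "travel": [-0.337, -0.297, 0.18], "grip": 0.5}
    - {"twist": [0, 0, -34.3], "travel": [-0.337, -0.297, 0.204], "grip": 0.5}
    - {"twist": [0, 0, -34.3], "travel": [-0.337, -0.297, 0.204], "grip": 0.5}
    - {"twist": [0, 0, -34.3], "travel": [-0.337, -0.297, 0.204], "grip": 0}
    - {"twist": [0, 0, -34.3], "travel": [-0.337, -0.297, 0.204], "grip": 0}
    - {"twist": [0, 0, -34.3], "travel": [-0.337, -0.297, 0.204], "grip": 0}
    - {"twist": [0, 0, -34.3], "travel": [-0.337, -0.297, 0.204], "grip": 0}
  newtons: 35

```text
clock: 2.35
ee_pos: [0.4383, 0.1716, 0.0193]
tcp_rot: [0.001, -0.1, 0.995, 0.0]
ft_force: [-2.1, 0.1, 7.0]
grip_width: 0.0118
gripper_force: 35.0
```

Run:
```python
from h import *
plan((.438,.1705,.19,101.5),(.5907,.1676,.19,4.7),(.5907,.1676,.113,4.7))
```

```text
t 2.35 ee [0.4383 0.1716 0.0193] yang 101.4 j [ 0.3479  0.5605  2.0672  0.0002  0.5127 -1.4229] w 0.0118 F [-2.1461  0.1426  7.0472]
(0.438, 0.1705, 0.19, 101.5) twist [ 0.   0.1 -0.1] travel [ 0.0003 -0.001  -0.1707]
(0.5907, 0.1676, 0.19, 4.7) twist [ 0.1  0.  96.7] travel [-0.1487 -0.0341 -0.1705]
(0.5907, 0.1676, 0.113, 4.7) twist [ 0.1  0.  96.7] travel [-0.1486 -0.0342 -0.0935]
```

Emit:
step_arm:
  series:
    - {"twist": [0, 0, 0], "travel": [0, 0, -0.06], "grip": 0}
    - {"twist": [0, 0, 0], "travel": [0, 0, -0.12], "grip": 0}
    - {"twist": [0, 0, 10], "travel": [0, 0, -0.17], "grip": 0}
    - {"twist": [0, 0, 96.7], "travel": [-0.149, -0.034, -0.17], "grip": 0}
    - {"twist": [0, 0, 96.7], "travel": [-0.149, -0.034, -0.17], "grip": 0}
    - {"twist": [0, 0, 96.7], "travel": [-0.149, -0.034, -0.17], "grip": 0}
    - {"twist": [0, 0, 96.7], "travel": [-0.149, -0.034, -0.17], "grip": 0}
    - {"twist": [0, 0, 96.7], "travel": [-0.149, -0.034, -0.17], "grip": 0}
    - {"twist": [0, 0, 96.7], "travel": [-0.149, -0.034, -0.17], "grip": 0}
    - {"twist": [0, 0, 96.7], "travel": [-0.149, -0.034, -0.17], "grip": 0}
    - {"twist": [0, 0, 96.7], "travel": [-0.149, -0.034, -0.17], "grip": 0}
    - {"twist": [0, 0, 96.7], "travel": [-0.149, -0.034, -0.17], "grip": 0}
    - {"twist": [0, 0, 96.7], "travel": [-0.149, -0.034, -0.17], "grip": 0}
    - {"twist": [0, 0, 96.7], "travel": [-0.149, -0.034, -0.17], "grip": 0}

```text
clock: 4.1
ee_pos: [0.5906, 0.1676, 0.1886]
tcp_rot: [-0.0, 0.676, 0.737, -0.0]
ft_force: [0.1, 0.8, -1.1]
grip_width: 0.012
gripper_force: 35.0
```

Run:
```python
from h import *
plan((.5907,.1676,.117,4.7),(.5907,.1676,.20,4.7))
im=grab("scene"); C=cloud(im)
for b in blobs(C,.1,.25,(.5,.75,0,.3)): print(len(b),b.min(0),b.max(0))
save(im,"s1.png",(240,120,420,270),3)
look()
```

```text
t 4.10 ee [0.5906 0.1676 0.1886] yang 4.9 j [ 0.2572  0.4466  1.6811 -0.      1.0143  0.1722] w 0.0120 F [ 0.1012  0.7757 -1.1457]
(0.5907, 0.1676, 0.117, 4.7) twist [-0.   0.   0.2] travel [-0.      0.0002  0.0716]
(0.5907, 0.1676, 0.2, 4.7) twist [-0.   0.   0.2] travel [-0.      0.0001 -0.0114]
454 [0.5705 0.1278 0.1697] [0.6112 0.1973 0.2497]
990 [0.5384 0.0283 0.1   ] [0.71   0.2374 0.1484]
ped [438.1 -38.7] [13.  31.9] long -0.2
ped [ 434.9 -170. ] [13.2 35.5] long -4.4
ped [431.1  32.6] [32.3  9.8] long 1.1
ped [ 425.8 -100.7] [10.5 31.9] long -0.0
```

View pics/s1.png

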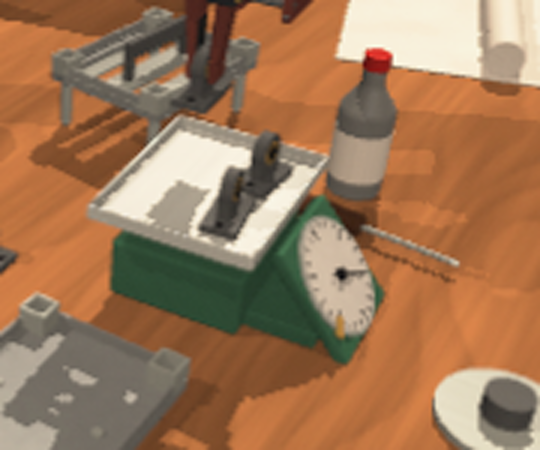

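Emit:
step_arm:
  series:
    - {"twist": [0, 0, 0], "travel": [0, 0, 0.04], "grip": 0}
    - {"twist": [0, 0, 0], "travel": [0, 0, 0.064], "grip": 0}
    - {"twist": [0, 0, 0], "travel": [0, 0, 0.072], "grip": 0}
    - {"twist": [0, 0, 0], "travel": [0, 0, 0.072], "grip": 0}
    - {"twist": [0, 0, 0], "travel": [0, 0, 0.072], "grip": 0.35}
    - {"twist": [0, 0, 0], "travel": [0, 0, 0.072], "grip": 0.35}
    - {"twist": [0, 0, 0], "travel": [0, 0, 0.03], "grip": 0.35}
    - {"twist": [0, 0, 0], "travel": [0, 0, -0.02], "grip": 0.35}
    - {"twist": [0, 0, -86], "travel": [-0.121, -0.171, -0.01], "grip": 0.5}
    - {"twist": [0, 0, -86], "travel": [-0.121, -0.171, -0.01], "grip": 0.5}
    - {"twist": [0, 0, -86], "travel": [-0.121, -0.171, -0.01], "grip": 0.5}
    - {"twist": [0, 0, -86], "travel": [-0.121, -0.171, 0.03], "grip": 0.5}
    - {"twist": [0, 0, -86], "travel": [-0.121, -0.171, 0.07], "grip": 0.5}
    - {"twist": [0, 0, -86], "travel": [-0.121, -0.171, 0.09], "grip": 0.5}
    - {"twist": [0, 0, -86], "travel": [-0.121, -0.171, 0.09], "grip": 0.5}
    - {"twist": [0, 0, -86], "travel": [-0.121, -0.171, 0.09], "grip": 0.5}
    - {"twist": [0, 0, -86], "travel": [-0.121, -0.171, 0.09], "grip": 0.5}
    - {"twist": [0, 0, -86], "travel": [-0.121, -0.171, 0.13], "grip": 0.5}
    - {"twist": [0, 0, -86], "travel": [-0.121, -0.171, 0.17], "grip": 0.5}
    - {"twist": [0, 0, -86], "travel": [-0.121, -0.171, 0.17], "grip": 0.5}

```text
clock: 6.7
ee_pos: [0.4287, 0.0328, 0.0172]
tcp_rot: [-0.002, -0.005, 1.0, -0.0]
ft_force: [-0.5, -0.7, 0.9]
grip_width: 0.0439
gripper_force: 0.0
```

Run:
```python
from h import *
plan((.431,.0325,.018,91),(.431,.0325,.19,91),(.5966,.0958,.19,4.7),(.5966,.0958,.113,4.7))
C=cloud(grab("scene"))
for b in blobs(C,.125,.25,(.5,.75,0,.3)): print(len(b),b.min(0),b.max(0),rect(b))
for b in blobs(C,.03,.06,(.34,.52,-.26,.28)): print(len(b),b.min(0),b.max(0),rect(b))
```

```text
t 6.70 ee [0.4287 0.0328 0.0172] yang 90.6 j [ 0.0487  0.5362  2.1503  0.      0.4597 -1.5318] w 0.0439 F [-0.5332 -0.7388  0.9171]
(0.431, 0.0325, 0.018, 91) twist [-0.  -0.3 -0.4] travel [-0.0023 -0.0003 -0.0008]
(0.431, 0.0325, 0.19, 91) twist [-0.  -0.3 -0.4] travel [-0.0015 -0.0004 -0.1728]
(0.5966, 0.0958, 0.19, 4.7) twist [-0.2 -0.2 85.9] travel [-0.1677  0.0613 -0.1736]
(0.5966, 0.0958, 0.113, 4.7) twist [-0.2 -0.2 85.9] travel [-0.1681  0.0613 -0.0966]
67 [0.5841 0.1437 0.125 ] [0.5978 0.1799 0.1463] ((590.7296142578125, 161.6654815673828), (13.444498062133789, 36.09799575805664), 2.5982277393341064)
76 [0.648  0.1552 0.125 ] [0.6637 0.1904 0.1449] ((656.573974609375, 172.90000915527344), (36.137474060058594, 14.069873809814453), 84.40995788574219)
70 [0.6512 0.0777 0.1251] [0.6671 0.1145 0.1447] ((658.4345703125, 95.88168334960938), (12.767723083496094, 36.13235092163086), 8.458579063415527)
190 [ 0.4157 -0.0029  0.03  ] [0.4517 0.0644 0.0599] ((434.3845520019531, 30.703128814697266), (67.68126678466797, 34.63804626464844), 87.23625946044922)
84 [ 0.4198 -0.0512  0.03  ] [ 0.4585 -0.0343  0.0522] ((439.025634765625, -42.19239044189453), (14.327997207641602, 38.314430236816406), 83.93004608154297)
94 [ 0.411  -0.1136  0.0306] [ 0.446  -0.0974  0.0514] ((428.5541076660156, -106.09297180175781), (35.27988815307617, 15.842872619628906), 2.7223894596099854)
99 [ 0.4192 -0.1834  0.0301] [ 0.4559 -0.166   0.0523] ((438.0093078613281, -173.36236572265625), (14.011661529541016, 36.20111846923828), 79.80422973632812)
```

Emit:
step_arm:
  series:
    - {"twist": [0, 0, 0], "travel": [0, 0, 0], "grip": 0}
    - {"twist": [0, 0, 0], "travel": [0, 0, 0], "grip": 0}
    - {"twist": [0, 0, 0], "travel": [0, 0, 0], "grip": 0}
    - {"twist": [0, 0, 0], "travel": [0, 0, 0], "grip": 0}
    - {"twist": [0, 0, 0], "travel": [0, 0, -0.06], "grip": 0}
    - {"twist": [0, 0, 0], "travel": [0, 0, -0.12], "grip": 0}
    - {"twist": [0, 0, 10], "travel": [0, 0, -0.172], "grip": 0}
    - {"twist": [0, 0, 86], "travel": [-0.168, 0.0575, -0.172], "grip": 0}
    - {"twist": [0, 0, 86], "travel": [-0.168, 0.0575, -0.172], "grip": 0}
    - {"twist": [0, 0, 86], "travel": [-0.168, 0.0575, -0.172], "grip": 0}
    - {"twist": [0, 0, 86], "travel": [-0.168, 0.0575, -0.172], "grip": 0}
    - {"twist": [0, 0, 86], "travel": [-0.168, 0.0575, -0.172], "grip": 0}
    - {"twist": [0, 0, 86], "travel": [-0.168, 0.0575, -0.172], "grip": 0}
    - {"twist": [0, 0, 86], "travel": [-0.168, 0.0575, -0.172], "grip": 0}
    - {"twist": [0, 0, 86], "travel": [-0.168, 0.0575, -0.172], "grip": 0}
    - {"twist": [0, 0, 86], "travel": [-0.168, 0.0575, -0.172], "grip": 0}
    - {"twist": [0, 0, 86], "travel": [-0.168, 0.0575, -0.172], "grip": 0}
    - {"twist": [0, 0, 86], "travel": [-0.168, 0.0575, -0.172], "grip": 0}

```text
clock: 9.0
ee_pos: [0.5975, 0.0926, 0.1907]
tcp_rot: [-0.0, 0.677, 0.736, -0.0]
ft_force: [0.2, -0.6, -1.9]
grip_width: 0.0116
gripper_force: 35.0
```

Run:
```python
from h import *
plan((.597,.092,.113,4.7),(.597,.092,.20,4.7),(.4378,-.039,.018,85))
C=cloud(grab("scene"))
for b in blobs(C,.125,.25,(.5,.75,0,.3)): print(len(b),b.min(0),b.max(0),rect(b))
look()
```

```text
t 9.00 ee [0.5975 0.0926 0.1907] yang 4.8 j [ 0.1341  0.431   1.701  -0.      1.0096  0.0502] w 0.0116 F [ 0.1953 -0.6206 -1.8505]
(0.597, 0.092, 0.113, 4.7) twist [-0.   0.   0.1] travel [-0.0006 -0.0005  0.0777]
(0.597, 0.092, 0.2, 4.7) twist [-0.   0.   0.1] travel [-0.0006 -0.0005 -0.0093]
(0.4378, -0.039, 0.018, 85) twist [ -0.   -0.  -80.2] travel [-0.1178 -0.1702  0.1727]
544 [0.5784 0.054  0.1254] [0.6163 0.1799 0.2497] ((596.0284423828125, 116.99215698242188), (37.29862594604492, 125.85468292236328), 1.5837607383728027)
77 [0.648  0.1561 0.1256] [0.664  0.1911 0.1468] ((656.696533203125, 173.5398712158203), (36.15377426147461, 14.436461448669434), 84.50540924072266)
70 [0.6509 0.0799 0.1253] [0.6665 0.1134 0.1453] ((658.1964111328125, 96.04920959472656), (12.865721702575684, 33.65167999267578), 7.881126403808594)
ped [438.  -38.5] [13.  34.3] long -8.9
ped [ 434.5 -169.9] [12.2 35.1] long -2.7
ped [ 425.6 -100.6] [10.2 31.8] long -0.0
```

Emit:
step_arm:
  series:
    - {"twist": [0, 0, 0], "travel": [0, 0, 0.04], "grip": 0}
    - {"twist": [0, 0, 0], "travel": [0, 0, 0.07], "grip": 0}
    - {"twist": [0, 0, 0], "travel": [0, 0, 0.079], "grip": 0}
    - {"twist": [0, 0, 0], "travel": [0, 0, 0.079], "grip": 0}
    - {"twist": [0, 0, 0], "travel": [0, 0, 0.079], "grip": 0.35}
    - {"twist": [0, 0, 0], "travel": [0, 0, 0.079], "grip": 0.35}
    - {"twist": [0, 0, 0], "travel": [0, 0, 0.03], "grip": 0.35}
    - {"twist": [0, 0, 0], "travel": [0, 0, -0.02], "grip": 0.35}
    - {"twist": [0, 0, -76], "travel": [-0.118, -0.17, -0.01], "grip": 0.5}
    - {"twist": [0, 0, -76], "travel": [-0.118, -0.17, -0.01], "grip": 0.5}
    - {"twist": [0, 0, -76], "travel": [-0.118, -0.17, -0.01], "grip": 0.5}
    - {"twist": [0, 0, -76], "travel": [-0.118, -0.17, 0.03], "grip": 0.5}
    - {"twist": [0, 0, -76], "travel": [-0.118, -0.17, 0.07], "grip": 0.5}
    - {"twist": [0, 0, -76], "travel": [-0.118, -0.17, 0.09], "grip": 0.5}
    - {"twist": [0, 0, -76], "travel": [-0.118, -0.17, 0.09], "grip": 0.5}
    - {"twist": [0, 0, -76], "travel": [-0.118, -0.17, 0.09], "grip": 0.5}
    - {"twist": [0, 0, -76], "travel": [-0.118, -0.17, 0.09], "grip": 0.5}
    - {"twist": [0, 0, -76], "travel": [-0.118, -0.17, 0.13], "grip": 0.5}
    - {"twist": [0, 0, -76], "travel": [-0.118, -0.17, 0.172], "grip": 0.5}
    - {"twist": [0, 0, -76], "travel": [-0.118, -0.17, 0.172], "grip": 0.5}

```text
clock: 11.6
ee_pos: [0.4361, -0.0388, 0.0171]
tcp_rot: [-0.002, 0.082, 0.997, 0.0]
ft_force: [-0.8, -0.2, 0.0]
grip_width: 0.0443
gripper_force: 0.0
```

Run:
```python
from h import *
# base local targets
for n,(a,b) in dict(fl=(30,37),fr=(30,-37),nl=(-30,37)).items():
    t=np.radians(.6);print(n,613.5+a*np.cos(t)-b*np.sin(t),-117+a*np.sin(t)+b*np.cos(t))
plan((.643,-.0797,.12,.6),(.643,-.0797,.03,.6))
im=grab("scene");C=cloud(im);save(im,"s2.png",(240,120,420,270),3)
for b in blobs(C,.12,.25,(.5,.75,0,.3)): print(len(b),b.min(0),b.max(0),rect(b))
```

```text
fl 643.1108990686643 -79.68787520998868
fr 643.8858110932664 -153.68381774303657
nl 583.1141889067336 -80.31618225696343
t 11.60 ee [ 0.4361 -0.0388  0.0171] yang 80.6 j [-0.116   0.5421  2.1334  0.      0.471  -1.5233] w 0.0443 F [-0.7933 -0.1822  0.0286]
(0.643, -0.0797, 0.12, 0.6) twist [-0.2 -0.2 80. ] travel [-0.2103 -0.0067 -0.1039]
(0.643, -0.0797, 0.03, 0.6) twist [-0.2 -0.2 80. ] travel [-0.2107 -0.0066 -0.0139]
72 [0.5837 0.1446 0.1202] [0.5974 0.1805 0.1426] ((590.30029296875, 162.1585235595703), (12.582073211669922, 36.09028625488281), 4.356626987457275)
84 [0.6471 0.1556 0.1201] [0.6637 0.1926 0.1413] ((656.9010620117188, 173.96580505371094), (38.698482513427734, 14.394308090209961), 79.81929779052734)
82 [0.5904 0.0702 0.12  ] [0.6054 0.1035 0.1423] ((598.358154296875, 86.82608032226562), (33.60767364501953, 14.809825897216797), 86.28732299804688)
74 [0.652  0.0788 0.1211] [0.6674 0.1189 0.1426] ((657.7708740234375, 98.06869506835938), (12.94404411315918, 40.58079528808594), 9.143969535827637)
```

View pics/s2.png

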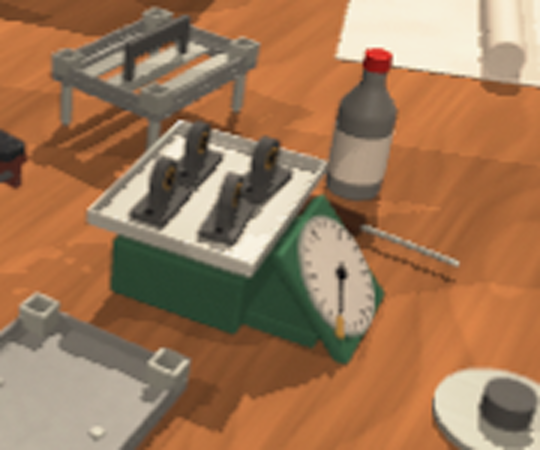

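Emit:
step_arm:
  series:
    - {"twist": [0, 0, 0], "travel": [0, 0, 0], "grip": 0}
    - {"twist": [0, 0, 0], "travel": [0, 0, 0], "grip": 0}
    - {"twist": [0, 0, 0], "travel": [0, 0, 0], "grip": 0}
    - {"twist": [0, 0, 0], "travel": [0, 0, 0], "grip": 0}
    - {"twist": [0, 0, 0], "travel": [0, 0, -0.06], "grip": 0}
    - {"twist": [0, 0, 0], "travel": [0, 0, -0.1], "grip": 0}
    - {"twist": [0, 0, 80], "travel": [-0.21, -0.007, -0.104], "grip": 0}
    - {"twist": [0, 0, 80], "travel": [-0.21, -0.007, -0.104], "grip": 0}
    - {"twist": [0, 0, 80], "travel": [-0.21, -0.007, -0.104], "grip": 0}
    - {"twist": [0, 0, 80], "travel": [-0.21, -0.007, -0.104], "grip": 0}
    - {"twist": [0, 0, 80], "travel": [-0.21, -0.007, -0.104], "grip": 0}
    - {"twist": [0, 0, 80], "travel": [-0.21, -0.007, -0.104], "grip": 0}
    - {"twist": [0, 0, 80], "travel": [-0.21, -0.007, -0.104], "grip": 0}
    - {"twist": [0, 0, 80], "travel": [-0.21, -0.007, -0.104], "grip": 0}
    - {"twist": [0, 0, 80], "travel": [-0.21, -0.007, -0.104], "grip": 0}
    - {"twist": [0, 0, 80], "travel": [-0.21, -0.007, -0.104], "grip": 0}

```text
clock: 13.65
ee_pos: [0.6438, -0.0797, 0.1225]
tcp_rot: [-0.0, 0.702, 0.712, -0.0]
ft_force: [-0.1, -0.0, -1.1]
grip_width: 0.0121
gripper_force: 35.0
```

Run:
```python
from h import *
plan((.643,-.0787,.0295,.6),(.643,-.079,.12,.6),(.4257,-.1008,.12,90.3),(.4257,-.1008,.018,90.3))
C=cloud(grab("scene"))
for b in blobs(C,.09,.12,(.55,.75,-.18,-.02)): print(len(b),b.min(0),b.max(0),rect(b))
look()
```

```text
t 13.65 ee [ 0.6438 -0.0797  0.1225] yang 0.8 j [-0.1415  0.5762  1.6367 -0.      0.9293 -0.1563] w 0.0121 F [-0.1178 -0.0129 -1.1444]
(0.643, -0.0787, 0.0295, 0.6) twist [-0.  -0.   0.2] travel [ 0.001  -0.0007  0.093 ]
(0.643, -0.079, 0.12, 0.6) twist [-0.  -0.   0.2] travel [ 0.0007 -0.0007  0.0025]
(0.4257, -0.1008, 0.12, 90.3) twist [ -0.   -0.  -89.5] travel [-0.0179 -0.2183  0.0026]
(0.4257, -0.1008, 0.018, 90.3) twist [ -0.   -0.  -89.5] travel [-0.0179 -0.2183  0.1046]
227 [ 0.6257 -0.1176  0.1034] [ 0.6605 -0.0511  0.12  ] ((642.9828491210938, -84.52474975585938), (34.53130340576172, 66.2883071899414), 0.9619223475456238)
```

Emit:
step_arm:
  series:
    - {"twist": [0, 0, 0], "travel": [0, 0, 0.05], "grip": 0}
    - {"twist": [0, 0, 0], "travel": [0, 0, 0.085], "grip": 0}
    - {"twist": [0, 0, 0], "travel": [0, 0, 0.092], "grip": 0}
    - {"twist": [0, 0, 0], "travel": [0, 0, 0.092], "grip": 0}
    - {"twist": [0, 0, 0], "travel": [0, 0, 0.092], "grip": 0.35}
    - {"twist": [0, 0, 0], "travel": [0, 0, 0.092], "grip": 0.35}
    - {"twist": [0, 0, 0], "travel": [0, 0, 0.04], "grip": 0.35}
    - {"twist": [0, 0, 0], "travel": [0, 0, 0], "grip": 0.35}
    - {"twist": [0, 0, -89.5], "travel": [-0.018, -0.217, 0.0], "grip": 0.5}
    - {"twist": [0, 0, -89.5], "travel": [-0.018, -0.217, 0.0], "grip": 0.5}
    - {"twist": [0, 0, -89.5], "travel": [-0.018, -0.217, 0.0], "grip": 0.5}
    - {"twist": [0, 0, -89.5], "travel": [-0.018, -0.217, 0.0], "grip": 0.5}
    - {"twist": [0, 0, -89.5], "travel": [-0.018, -0.217, 0.0], "grip": 0.5}
    - {"twist": [0, 0, -89.5], "travel": [-0.018, -0.217, 0.02], "grip": 0.5}
    - {"twist": [0, 0, -89.5], "travel": [-0.018, -0.217, 0.02], "grip": 0.5}
    - {"twist": [0, 0, -89.5], "travel": [-0.018, -0.217, 0.02], "grip": 0.5}
    - {"twist": [0, 0, -89.5], "travel": [-0.018, -0.217, 0.02], "grip": 0.5}

```text
clock: 15.88
ee_pos: [0.4276, -0.1007, 0.1029]
tcp_rot: [0.0, -0.004, 1.0, -0.0]
ft_force: [-0.2, -0.3, 0.3]
grip_width: 0.0438
gripper_force: 0.0
```

Run:
```python
from h import *
C=cloud(grab("scene"))
for n,a in dict(base=(.045,.09,(.57,.75,-.2,-.02)),bench=(.03,.06,(.34,.52,-.26,.28)),pan=(.12,.17,(.55,.75,0,.3))).items():
  for b in blobs(C,*a): print(n,len(b),b.min(0),b.max(0),rect(b))
plan((.4257,-.1008,.018,90.3),(.6439,-.1537,.12,.6))
```

```text
base 94 [ 0.6365 -0.1019  0.0453] [ 0.6505 -0.0662  0.0631] ((642.9951171875, -84.12648010253906), (13.863504409790039, 35.280540466308594), 2.5997767448425293)
bench 92 [ 0.4125 -0.112   0.0304] [ 0.4467 -0.0973  0.0516] ((429.3148498535156, -105.47227478027344), (34.20063018798828, 14.723443031311035), 4.293598651885986)
bench 98 [ 0.4201 -0.1814  0.03  ] [ 0.455  -0.165   0.0531] ((438.2143249511719, -173.69302368164062), (13.978638648986816, 35.16260528564453), 80.92353057861328)
pan 71 [0.5843 0.1435 0.1203] [0.5975 0.1807 0.1419] ((590.9251098632812, 162.12062072753906), (13.2009859085083, 37.23601531982422), 0.09060199558734894)
pan 82 [0.6482 0.1558 0.1202] [0.6634 0.1954 0.1425] ((657.0294189453125, 175.42538452148438), (40.77202606201172, 14.179370880126953), 83.88134002685547)
pan 83 [0.5902 0.0685 0.12  ] [0.6052 0.1063 0.1419] ((596.5728759765625, 86.87564849853516), (14.554179191589355, 37.96165084838867), 6.572083473205566)
pan 77 [0.6522 0.0787 0.1206] [0.6662 0.1146 0.1433] ((658.439208984375, 96.622314453125), (12.464951515197754, 34.937721252441406), 7.567370414733887)
t 15.93 ee [ 0.4276 -0.1007  0.1029] yang 90.5 j [-0.2584  0.3574  2.1106 -0.      0.6729 -1.8383] w 0.0439 F [ 0.5769  0.4319 -1.5029]
(0.4257, -0.1008, 0.018, 90.3) twist [-0.   0.   0.2] travel [ 0.0019 -0.0001  0.0849]
(0.6439, -0.1537, 0.12, 0.6) twist [ 0.   0.  89.9] travel [-0.2158 -0.055  -0.0169]
```

Emit:
step_arm:
  series:
    - {"twist": [0, 0, 0], "travel": [0.0015, 0, 0.05], "grip": 0.5}
    - {"twist": [0, 0, 0], "travel": [0.0015, 0, 0.085], "grip": 0.5}
    - {"twist": [0, 0, 0], "travel": [0.0015, 0, 0.085], "grip": 0.5}
    - {"twist": [0, 0, 0], "travel": [0.0015, 0, 0.085], "grip": 0}
    - {"twist": [0, 0, 0], "travel": [0.0015, 0, 0.085], "grip": 0}
    - {"twist": [0, 0, 0], "travel": [0.0015, 0, 0.085], "grip": 0}
    - {"twist": [0, 0, 0], "travel": [0.0015, 0, 0.085], "grip": 0}
    - {"twist": [0, 0, 0], "travel": [0, 0, 0.03], "grip": 0}
    - {"twist": [0, 0, 0], "travel": [0, 0, -0.017], "grip": 0}
    - {"twist": [0, 0, 90], "travel": [-0.216, -0.058, -0.017], "grip": 0}
    - {"twist": [0, 0, 90], "travel": [-0.216, -0.058, -0.017], "grip": 0}
    - {"twist": [0, 0, 90], "travel": [-0.216, -0.058, -0.017], "grip": 0}
    - {"twist": [0, 0, 90], "travel": [-0.216, -0.058, -0.017], "grip": 0}
    - {"twist": [0, 0, 90], "travel": [-0.216, -0.058, -0.017], "grip": 0}
    - {"twist": [0, 0, 90], "travel": [-0.216, -0.058, -0.017], "grip": 0}
    - {"twist": [0, 0, 90], "travel": [-0.216, -0.058, -0.017], "grip": 0}
    - {"twist": [0, 0, 90], "travel": [-0.216, -0.058, -0.017], "grip": 0}
    - {"twist": [0, 0, 90], "travel": [-0.216, -0.058, -0.017], "grip": 0}
    - {"twist": [0, 0, 90], "travel": [-0.216, -0.058, -0.017], "grip": 0}
    - {"twist": [0, 0, 90], "travel": [-0.216, -0.058, -0.017], "grip": 0}

```text
clock: 18.42
ee_pos: [0.6432, -0.1575, 0.1195]
tcp_rot: [-0.0, 0.705, 0.709, -0.0]
ft_force: [0.3, -0.1, -2.6]
grip_width: 0.0116
gripper_force: 35.0
```

Run:
```python
from h import *
C=cloud(grab("scene"))
for n,a in dict(base=(.09,.12,(.57,.75,-.22,-.02)),bench=(.03,.06,(.34,.52,-.26,.28))).items():
  for b in blobs(C,*a): print(n,len(b),b.min(0),b.max(0),rect(b))
plan((.6439,-.157,.031,.6),(.4355,-.17,.12,87),(.4355,-.17,.018,87))
```

```text
base 270 [ 0.6247 -0.1943  0.1005] [ 0.66   -0.1272  0.1199] ((642.1524047851562, -160.80413818359375), (35.10929489135742, 67.23802947998047), 0.5408872365951538)
bench 99 [ 0.4192 -0.1823  0.0305] [ 0.4561 -0.1662  0.0523] ((437.71136474609375, -173.61322021484375), (13.990768432617188, 36.533203125), 84.21839904785156)
t 18.48 ee [ 0.6433 -0.1576  0.1196] yang 0.3 j [-0.2582  0.5973  1.6049 -0.      0.9398 -0.2637] w 0.0118 F [-0.6275 -0.0279 -1.2634]
(0.6439, -0.157, 0.031, 0.6) twist [-0.  -0.  -0.3] travel [0.0006 0.0006 0.0886]
(0.4355, -0.17, 0.12, 87) twist [ -0.   -0.  -86.7] travel [-0.0113 -0.2079 -0.0003]
(0.4355, -0.17, 0.018, 87) twist [ -0.   -0.  -86.7] travel [-0.0113 -0.2079  0.1017]
```

Emit:
step_arm:
  series:
    - {"twist": [0, 0, 0], "travel": [0, 0, 0.05], "grip": 0}
    - {"twist": [0, 0, 0], "travel": [0, 0, 0.08], "grip": 0}
    - {"twist": [0, 0, 0], "travel": [0, 0, 0.089], "grip": 0}
    - {"twist": [0, 0, 0], "travel": [0, 0, 0.089], "grip": 0}
    - {"twist": [0, 0, 0], "travel": [0, 0, 0.089], "grip": 0.35}
    - {"twist": [0, 0, 0], "travel": [0, 0, 0.089], "grip": 0.35}
    - {"twist": [0, 0, 0], "travel": [0, 0, 0.04], "grip": 0.35}
    - {"twist": [0, 0, 0], "travel": [0, 0, 0], "grip": 0.35}
    - {"twist": [0, 0, -87], "travel": [-0.011, -0.207, 0.0], "grip": 0.5}
    - {"twist": [0, 0, -87], "travel": [-0.011, -0.207, 0.0], "grip": 0.5}
    - {"twist": [0, 0, -87], "travel": [-0.011, -0.207, 0.0], "grip": 0.5}
    - {"twist": [0, 0, -87], "travel": [-0.011, -0.207, 0.0], "grip": 0.5}
    - {"twist": [0, 0, -87], "travel": [-0.011, -0.207, 0.0], "grip": 0.5}
    - {"twist": [0, 0, -87], "travel": [-0.011, -0.207, 0.02], "grip": 0.5}
    - {"twist": [0, 0, -87], "travel": [-0.011, -0.207, 0.02], "grip": 0.5}
    - {"twist": [0, 0, -87], "travel": [-0.011, -0.207, 0.02], "grip": 0.5}
    - {"twist": [0, 0, -87], "travel": [-0.011, -0.207, 0.02], "grip": 0.5}

```text
clock: 20.6
ee_pos: [0.4369, -0.1697, 0.1]
tcp_rot: [0.0, 0.024, 1.0, -0.0]
ft_force: [-0.4, -0.1, 0.7]
grip_width: 0.044
gripper_force: 0.0
```

Run:
```python
from h import *
C=cloud(grab("scene"))
for n,a in dict(base=(.045,.09,(.57,.75,-.22,-.02)),bench=(.03,.06,(.34,.52,-.26,.28))).items():
  for b in blobs(C,*a): print(n,len(b),b.min(0),b.max(0),rect(b))
plan((.4355,-.17,.018,86.5),(.583,-.0803,.125,.6))
```

```text
base 98 [ 0.636  -0.103   0.0451] [ 0.6507 -0.0674  0.0629] ((643.2428588867188, -85.30621337890625), (14.221627235412598, 35.11085891723633), 2.837963581085205)
base 114 [ 0.6359 -0.1796  0.0452] [ 0.65   -0.1468  0.0643] ((643.209228515625, -163.1686553955078), (33.420738220214844, 13.66991138458252), 85.71004486083984)
bench 99 [ 0.4189 -0.1816  0.0302] [ 0.456  -0.1657  0.0523] ((438.1996765136719, -173.2626495361328), (13.23011589050293, 37.503231048583984), 81.45891571044922)
t 20.65 ee [ 0.4369 -0.1697  0.1   ] yang 87.1 j [-0.3958  0.3965  2.0506  0.      0.6938 -1.9168] w 0.0437 F [-0.4641 -0.2312  0.1534]
(0.4355, -0.17, 0.018, 86.5) twist [-0.   0.   0.6] travel [ 0.0014 -0.0004  0.082 ]
(0.583, -0.0803, 0.125, 0.6) twist [ 0.   0.  86.5] travel [-0.1415  0.0965 -0.0249]
```

Emit:
step_arm:
  series:
    - {"twist": [0, 0, 0], "travel": [0.001, 0, 0.05], "grip": 0.5}
    - {"twist": [0, 0, 0], "travel": [0.001, 0, 0.082], "grip": 0.5}
    - {"twist": [0, 0, 0], "travel": [0.001, 0, 0.082], "grip": 0.5}
    - {"twist": [0, 0, 0], "travel": [0.001, 0, 0.082], "grip": 0}
    - {"twist": [0, 0, 0], "travel": [0.001, 0, 0.082], "grip": 0}
    - {"twist": [0, 0, 0], "travel": [0.001, 0, 0.082], "grip": 0}
    - {"twist": [0, 0, 0], "travel": [0.001, 0, 0.082], "grip": 0}
    - {"twist": [0, 0, 0], "travel": [0, 0, 0.03], "grip": 0}
    - {"twist": [0, 0, 0], "travel": [0, 0, -0.025], "grip": 0}
    - {"twist": [0, 0, 86.5], "travel": [-0.1415, 0.0965, -0.025], "grip": 0}
    - {"twist": [0, 0, 86.5], "travel": [-0.1415, 0.0965, -0.025], "grip": 0}
    - {"twist": [0, 0, 86.5], "travel": [-0.1415, 0.0965, -0.025], "grip": 0}
    - {"twist": [0, 0, 86.5], "travel": [-0.1415, 0.0965, -0.025], "grip": 0}
    - {"twist": [0, 0, 86.5], "travel": [-0.1415, 0.0965, -0.025], "grip": 0}
    - {"twist": [0, 0, 86.5], "travel": [-0.1415, 0.0965, -0.025], "grip": 0}
    - {"twist": [0, 0, 86.5], "travel": [-0.1415, 0.0965, -0.025], "grip": 0}
    - {"twist": [0, 0, 86.5], "travel": [-0.1415, 0.0965, -0.025], "grip": 0}
    - {"twist": [0, 0, 86.5], "travel": [-0.1415, 0.0965, -0.025], "grip": 0}
    - {"twist": [0, 0, 86.5], "travel": [-0.1415, 0.0965, -0.025], "grip": 0}
    - {"twist": [0, 0, 86.5], "travel": [-0.1415, 0.0965, -0.025], "grip": 0}

```text
clock: 23.15
ee_pos: [0.5824, -0.0799, 0.1246]
tcp_rot: [-0.0, 0.702, 0.712, -0.0]
ft_force: [0.3, 0.3, -1.8]
grip_width: 0.012
gripper_force: 35.0
```

Run:
```python
from h import *
C=cloud(grab("scene"))
for n,a in dict(base=(.07,.13,(.53,.75,-.22,-.02)),bench=(.03,.06,(.34,.52,-.26,.28))).items():
  for b in blobs(C,*a): print(n,len(b),b.min(0),b.max(0),rect(b))
plan((.583,-.0803,.031,.6),(.583,-.0803,.22,.6),(.442,-.3734,.22,-5.1))
```

```text
base 233 [ 0.5645 -0.1161  0.1065] [ 0.599  -0.0499  0.1298] ((581.64794921875, -83.03453063964844), (34.39255905151367, 66.07948303222656), 0.5332968235015869)
t 23.20 ee [ 0.5825 -0.0799  0.1247] yang 0.8 j [-0.1566  0.4971  1.7781  0.      0.8665 -0.1713] w 0.0119 F [-0.3583  0.6073 -2.1137]
(0.583, -0.0803, 0.031, 0.6) twist [-0.  -0.   0.2] travel [-0.0004  0.0005  0.0937]
(0.583, -0.0803, 0.22, 0.6) twist [-0.  -0.   0.2] travel [-0.0004  0.0005 -0.0953]
(0.442, -0.3734, 0.22, -5.1) twist [-0.  -0.   5.9] travel [-0.2914 -0.1448 -0.0953]
```

Emit:
step_arm:
  series:
    - {"twist": [0, 0, 0], "travel": [0, 0, 0.05], "grip": 0}
    - {"twist": [0, 0, 0], "travel": [0, 0, 0.085], "grip": 0}
    - {"twist": [0, 0, 0], "travel": [0, 0, 0.0935], "grip": 0}
    - {"twist": [0, 0, 0], "travel": [0, 0, 0.0935], "grip": 0}
    - {"twist": [0, 0, 0], "travel": [0, 0, 0.0935], "grip": 0.35}
    - {"twist": [0, 0, 0], "travel": [0, 0, 0.0935], "grip": 0.35}
    - {"twist": [0, 0, 0], "travel": [0, 0, 0.04], "grip": 0.35}
    - {"twist": [0, 0, 0], "travel": [0, 0, -0.02], "grip": 0.5}
    - {"twist": [0, 0, 0], "travel": [0, 0, -0.08], "grip": 0.5}
    - {"twist": [0, 0, 6], "travel": [-0.291, -0.145, -0.08], "grip": 0.5}
    - {"twist": [0, 0, 6], "travel": [-0.291, -0.145, -0.08], "grip": 0.5}
    - {"twist": [0, 0, 6], "travel": [-0.291, -0.145, -0.08], "grip": 0.5}
    - {"twist": [0, 0, 6], "travel": [-0.291, -0.145, -0.08], "grip": 0.5}
    - {"twist": [0, 0, 6], "travel": [-0.291, -0.145, -0.08], "grip": 0.5}
    - {"twist": [0, 0, 6], "travel": [-0.291, -0.145, -0.08], "grip": 0.5}
    - {"twist": [0, 0, 6], "travel": [-0.291, -0.145, -0.08], "grip": 0.5}
    - {"twist": [0, 0, 6], "travel": [-0.291, -0.145, -0.08], "grip": 0.5}

```text
clock: 25.32
ee_pos: [0.442, -0.3715, 0.2047]
tcp_rot: [-0.0, 0.738, 0.674, 0.0]
ft_force: [-0.3, 0.4, -0.5]
grip_width: 0.0439
gripper_force: 0.0
```

Run:
```python
from h import *
im=grab("scene");C=cloud(im);save(im,"s3.png",s=1.5)
for n,a in dict(base=(.045,.09,(.53,.75,-.22,-.02)),hand=(.1,.1185,(.3,.55,-.46,-.28)),pan=(.12,.17,(.55,.75,0,.3))).items():
  for b in blobs(C,*a): print(n,len(b),b.min(0),b.max(0),rect(b))
plan((.442,-.3732,.085,-5.1))
```

```text
base 90 [ 0.5747 -0.1029  0.0451] [ 0.5893 -0.0663  0.063 ] ((582.1119995117188, -84.641845703125), (14.463166236877441, 36.20421600341797), 2.7505102157592773)
base 96 [ 0.6369 -0.1034  0.0457] [ 0.6501 -0.0677  0.0639] ((643.5048217773438, -85.56156158447266), (13.213126182556152, 35.64015579223633), 0.5506555438041687)
base 110 [ 0.6365 -0.1797  0.0456] [ 0.6496 -0.1472  0.0645] ((643.55712890625, -163.32131958007812), (32.519561767578125, 13.057820320129395), 87.66407775878906)
hand 583 [ 0.4321 -0.4312  0.1   ] [ 0.4548 -0.316   0.1184] ((443.7198486328125, -373.4912109375), (115.62505340576172, 14.362218856811523), 85.5206298828125)
pan 67 [0.5653 0.1686 0.1202] [0.5794 0.2121 0.1426] ((571.44677734375, 190.061279296875), (13.754531860351562, 43.636741638183594), 3.22023868560791)
pan 79 [0.6473 0.1557 0.1212] [0.6641 0.1932 0.1423] ((658.4859008789062, 174.1519317626953), (38.72235107421875, 14.863405227661133), 75.47045135498047)
pan 81 [0.5906 0.0694 0.1203] [0.6046 0.1039 0.1428] ((596.9170532226562, 86.61405944824219), (13.861383438110352, 34.207767486572266), 2.6419150829315186)
pan 75 [0.6526 0.079  0.1203] [0.6665 0.1178 0.1428] ((658.2035522460938, 98.2322006225586), (12.219669342041016, 38.29783630371094), 7.480020046234131)
t 25.38 ee [ 0.4421 -0.3714  0.2047] yang -5.1 j [-0.7195  0.3755  1.7517  0.0003  1.0146 -0.6298] w 0.0435 F [0.0406 0.1076 0.0003]
(0.442, -0.3732, 0.085, -5.1) twist [-0. -0. -0.] travel [-0.0018  0.0001  0.1197]
```

View pics/s3.png

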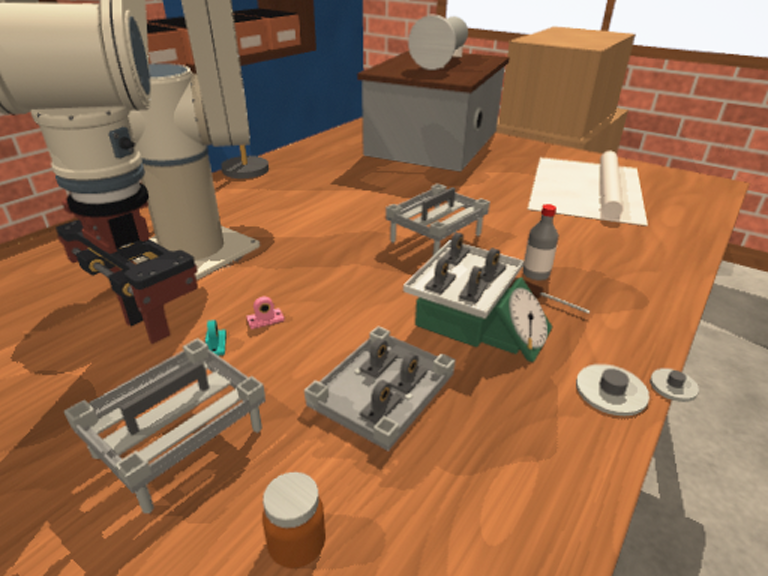

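Emit:
step_arm:
  series:
    - {"twist": [0, 0, 0], "travel": [-0.0015, 0, 0.05], "grip": 0.5}
    - {"twist": [0, 0, 0], "travel": [-0.0015, 0, 0.09], "grip": 0.5}
    - {"twist": [0, 0, 0], "travel": [-0.0015, 0, 0.119], "grip": 0.5}
    - {"twist": [0, 0, 0], "travel": [-0.0015, 0, 0.119], "grip": 0.5}
    - {"twist": [0, 0, 0], "travel": [-0.0015, 0, 0.119], "grip": 0}
    - {"twist": [0, 0, 0], "travel": [-0.0015, 0, 0.119], "grip": 0}
    - {"twist": [0, 0, 0], "travel": [-0.0015, 0, 0.119], "grip": 0}
    - {"twist": [0, 0, 0], "travel": [-0.0015, 0, 0.119], "grip": 0}
    - {"twist": [0, 0, 0], "travel": [-0.0015, 0, 0.119], "grip": 0}
    - {"twist": [0, 0, 0], "travel": [-0.0015, 0, 0.1], "grip": 0}
    - {"twist": [0, 0, 0], "travel": [-0.0015, 0, 0.06], "grip": 0}
    - {"twist": [0, 0, 0], "travel": [-0.0015, 0, 0.0], "grip": 0}
    - {"twist": [0, 0, 0], "travel": [-0.0015, 0, -0.03], "grip": 0}
    - {"twist": [0, 0, 0], "travel": [-0.0015, 0, -0.03], "grip": 0}
  newtons: 60

```text
clock: 27.12
ee_pos: [0.442, -0.3751, 0.2375]
tcp_rot: [0.002, 0.739, 0.674, 0.0]
ft_force: [-0.4, -0.7, -4.6]
grip_width: 0.01
gripper_force: 60.0
```

Run:
```python
from h import *
plan((.6135,-.117,.235,.6))
```

```text
t 27.12 ee [ 0.442  -0.3751  0.2375] yang -5.3 j [-0.7242  0.3379  1.7228 -0.0001  1.076  -0.6325] w 0.0100 F [-0.3694 -0.7001 -4.615 ]
(0.6135, -0.117, 0.235, 0.6) twist [ 0.2  0.2 -5.9] travel [0.2727 0.1471 0.0023]
```

Emit:
step_arm:
  series:
    - {"twist": [0, 0, -2], "travel": [0.05, 0.027, 0.0], "grip": 0}
    - {"twist": [0, 0, -4], "travel": [0.1, 0.054, 0.0], "grip": 0}
    - {"twist": [0, 0, -5.9], "travel": [0.15, 0.081, 0.0], "grip": 0}
    - {"twist": [0, 0, -5.9], "travel": [0.2, 0.108, 0.0], "grip": 0}
    - {"twist": [0, 0, -5.9], "travel": [0.24, 0.13, 0.0], "grip": 0}
    - {"twist": [0, 0, -5.9], "travel": [0.265, 0.143, 0.0], "grip": 0}
    - {"twist": [0, 0, -5.9], "travel": [0.2725, 0.147, 0.01], "grip": 0}
    - {"twist": [0, 0, -5.9], "travel": [0.2725, 0.147, 0.03], "grip": 0}
    - {"twist": [0, 0, -5.9], "travel": [0.2725, 0.147, 0.05], "grip": 0}
    - {"twist": [0, 0, -5.9], "travel": [0.2725, 0.147, 0.05], "grip": 0}
    - {"twist": [0, 0, -5.9], "travel": [0.2725, 0.147, 0.05], "grip": 0}
    - {"twist": [0, 0, -5.9], "travel": [0.2725, 0.147, 0.05], "grip": 0}

```text
clock: 28.62
ee_pos: [0.6129, -0.1168, 0.1854]
tcp_rot: [0.001, 0.703, 0.711, 0.0]
ft_force: [-0.7, 0.4, -3.7]
grip_width: 0.0096
gripper_force: 60.0
```

Run:
```python
from h import *
s=manip.read_state(); z=s["ee_pos"][2]-.085
print("feet z",z)
for n in("top","scene"):
    im=grab(n);C=cloud(im);save(im,n+"4.png",(220,130,350,240) if n=="top" else (160,130,360,310),4)
    np.savez(n+"4.npz",**im)
    for lo,hi in((z+.074,z+.094),):
        B=blobs(C,lo,hi,(.5,.75,-.24,-.0),5)
        b=np.concatenate(B); print(n,len(b),b.min(0),b.max(0),rect(b))
        for b in B: print("   ",len(b),b.mean(0),rect(b)) if len(b)>15 else 0
    for b in blobs(C,.016,.04,(.5,.75,-.24,-.0),5): print("  base",len(b),b.min(0),b.max(0))
plan((.6135,-.117,.115,.6))
```

```text
feet z 0.10036931486013646
top 166 [ 0.5301 -0.0658  0.1744] [ 0.6878 -0.0152  0.1937] ((608.990966796875, -41.14611053466797), (157.57318115234375, 50.55048751831055), 0.4874074459075928)
    166 [ 0.6144 -0.0272  0.1843] ((608.990966796875, -41.14611053466797), (157.57318115234375, 50.55048751831055), 0.4874074459075928)
  base 10 [ 0.6632 -0.0415  0.018 ] [ 0.6772 -0.0345  0.0393]
  base 15 [ 0.6647 -0.2136  0.0209] [ 0.6782 -0.1992  0.0356]
  base 6 [ 0.534  -0.019   0.0319] [ 0.5505 -0.0189  0.0361]
  base 15 [ 0.5328 -0.0423  0.017 ] [ 0.5507 -0.0256  0.0382]
scene 1316 [ 0.5314 -0.2163  0.1744] [ 0.6915 -0.0156  0.194 ] ((611.2926635742188, -116.39250946044922), (159.13821411132812, 198.9519805908203), 1.2259230613708496)
    1176 [ 0.6271 -0.149   0.1827] ((611.2926635742188, -116.39250946044922), (159.13821411132812, 198.9519805908203), 1.2259230613708496)
    26 [ 0.6004 -0.0206  0.1794] ((601.2072143554688, -20.775468826293945), (3.736908197402954, 19.63209342956543), 88.29776763916016)
    38 [ 0.6135 -0.0661  0.1834] ((613.7549438476562, -66.28752899169922), (12.111509323120117, 9.244754791259766), 41.944393157958984)
    23 [ 0.6238 -0.1204  0.1906] ((624.4630126953125, -117.80951690673828), (25.5646915435791, 6.448254585266113), 78.10905456542969)
    53 [ 0.6141 -0.1702  0.1847] ((614.9276733398438, -170.1825408935547), (13.057405471801758, 8.406432151794434), 48.85483169555664)
  base 39 [ 0.5355 -0.0528  0.0226] [ 0.5461 -0.0207  0.0359]
  base 1249 [ 0.5351 -0.2176  0.016 ] [ 0.6946 -0.0179  0.0394]
  base 124 [ 0.5628 -0.1199  0.0161] [ 0.5997 -0.0847  0.0379]
  base 232 [ 0.6272 -0.117   0.0163] [ 0.6609 -0.052   0.0399]
t 28.73 ee [ 0.6129 -0.1166  0.1854] yang 0.6 j [-0.2071  0.4635  1.6612 -0.      1.0156 -0.2183] w 0.0095 F [ 0.0151 -0.1396 -3.0235]
(0.6135, -0.117, 0.115, 0.6) twist [0.1 0.  0. ] travel [-0.0004  0.0005  0.0704]
```

View pics/scene4.png

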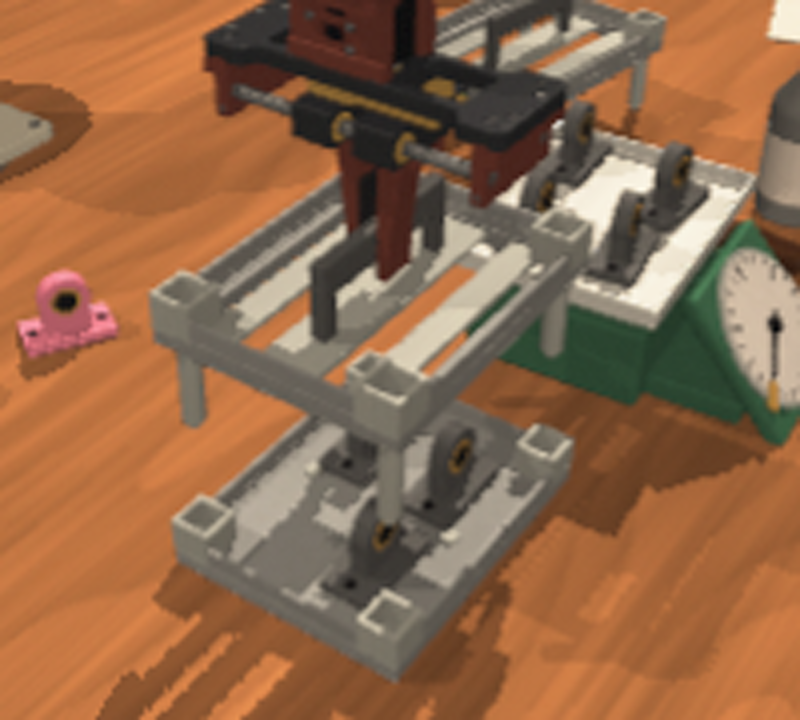

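Emit:
step_arm:
  series:
    - {"twist": [0, 0, 0], "travel": [-0.0018, 0.0034, 0.02], "grip": 0}
    - {"twist": [0, 0, 0], "travel": [-0.0018, 0.0034, 0.045], "grip": 0}
    - {"twist": [0, 0, 0], "travel": [-0.0018, 0.0034, 0.058], "grip": 0}
    - {"twist": [0, 0, 0], "travel": [-0.0018, 0.0034, 0.058], "grip": 0}
    - {"twist": [0, 0, 0], "travel": [-0.0018, 0.0034, 0.058], "grip": 0}
    - {"twist": [0, 0, 0], "travel": [-0.0018, 0.0034, 0.058], "grip": 0}

```text
clock: 29.48
ee_pos: [0.6166, -0.1183, 0.1276]
tcp_rot: [0.001, 0.703, 0.711, 0.0]
ft_force: [0.5, 0.6, -5.6]
grip_width: 0.0096
gripper_force: 60.0
```

Run:
```python
from h import *
s=manip.read_state(); z=s["ee_pos"][2]-.085
print("feet z",z)
for n in("top","scene"):
    im=grab(n);C=cloud(im)
    b=np.concatenate(blobs(C,z+.074,z+.094,(.5,.75,-.24,-.0),5)); print(n,len(b),b.min(0),b.max(0),rect(b))
    b=np.concatenate(blobs(C,.016,.036,(.5,.75,-.24,-.0),15)); print("  base",len(b),b.min(0),b.max(0),rect(b))
    if n=="scene": save(im,"s5.png",(160,130,360,310),4)
plan()
```

```text
feet z 0.04258887814456923
top 144 [ 0.5337 -0.0688  0.1168] [ 0.6908 -0.0163  0.1358] ((612.2279663085938, -42.64036560058594), (157.03443908691406, 52.44657897949219), 0.051047589629888535)
  base 18 [ 0.5409 -0.0225  0.0168] [ 0.5959 -0.0188  0.035 ] ((568.443603515625, -20.370891571044922), (55.04325485229492, 3.562300443649292), 0.9033269882202148)
scene 1180 [ 0.5364 -0.2175  0.1166] [ 0.6952 -0.0175  0.1365] ((615.2262573242188, -117.487060546875), (157.5817413330078, 198.617431640625), 0.6815915107727051)
  base 1237 [ 0.5363 -0.2183  0.016 ] [ 0.6946 -0.0188  0.036 ] ((614.33935546875, -118.49943542480469), (158.15020751953125, 198.32455444335938), 0.7734014391899109)
t 29.57 ee [ 0.6164 -0.1182  0.1275] yang 0.6 j [-0.2085  0.5423  1.6858  0.      0.9122 -0.2198] w 0.0095 F [-0.2974  0.5402 -4.5868]
```

View pics/s5.png

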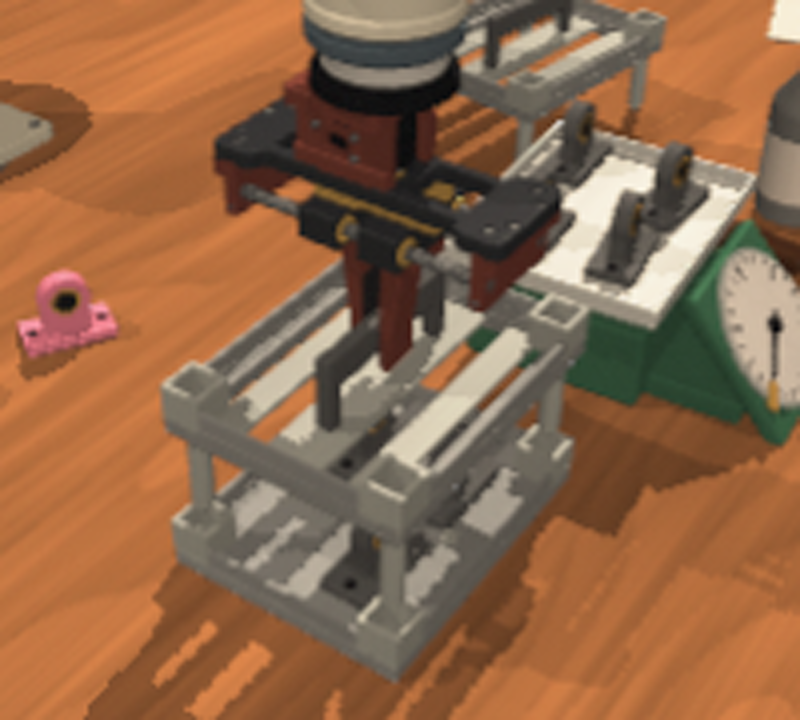

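Emit:
step_arm:
  series:
    - {"twist": [0, 0, 0], "travel": [-0.001, 0, 0.006], "grip": 0}
    - {"twist": [0, 0, 0], "travel": [-0.001, 0, 0.012], "grip": 0}
    - {"twist": [0, 0, 0], "travel": [-0.001, 0, 0.018], "grip": 0}
    - {"twist": [0, 0, 0], "travel": [-0.001, 0, 0.024], "grip": 0}
    - {"twist": [0, 0, 0], "travel": [-0.001, 0, 0.028], "grip": 0}
    - {"twist": [0, 0, 0], "travel": [-0.001, 0, 0.028], "grip": 0}

```text
clock: 30.32
ee_pos: [0.6159, -0.1192, 0.1005]
tcp_rot: [-0.0, 0.703, 0.711, -0.0]
ft_force: [-7.9, 1.9, 12.0]
grip_width: 0.0097
gripper_force: 60.0
```

Emit:
step_arm:
  series:
    - {"twist": [0, 0, 0], "travel": [0, 0, 0.001], "grip": 0.3}
    - {"twist": [0, 0, 0], "travel": [0, 0, 0.001], "grip": 0.5}
    - {"twist": [0, 0, 0], "travel": [0, 0, 0], "grip": 0.5}
    - {"twist": [0, 0, 0], "travel": [0, 0, -0.05], "grip": 0.5}
    - {"twist": [0, 0, 0], "travel": [0, 0, -0.11], "grip": 0.5}
    - {"twist": [0, 0, 0], "travel": [0.1, 0, -0.13], "grip": 0.5}
    - {"twist": [0, 0, 0], "travel": [0.15, 0, -0.13], "grip": 0.5}
    - {"twist": [0, 0, 0], "travel": [0.2, 0, -0.13], "grip": 0.5}
    - {"twist": [0, 0, 0], "travel": [0.2, 0, -0.13], "grip": 0.5}

```text
clock: 31.45
ee_pos: [0.6135, 0.0842, 0.2289]
tcp_rot: [0.0, 0.702, 0.712, 0.0]
ft_force: [0.1, -0.2, -0.7]
grip_width: 0.0439
gripper_force: 0.0
```

Run:
```python
from h import *
for n in("top","scene"):
    im=grab(n);C=cloud(im)
    B=blobs(C,.096,.112,(.5,.75,-.24,-.01),10)
    b=np.concatenate(B); print(n,len(b),b.min(0),b.max(0),rect(b))
    for b in B: print("   ",len(b),b.mean(0),"p95z",np.percentile(b[:,2],[50,90,98]))
    b=np.concatenate(blobs(C,.12,.14,(.5,.75,-.24,-.01),10)); print("handle",np.percentile(b[:,2],[90,99]),b.max(0),rect(b))
    if n=="scene": save(im,"s6.png",s=1.5)
    for b in blobs(C,.075,.125,(.25,.55,.25,.5),200)+blobs(C,.12,.17,(.55,.75,0,.3)): print("fa/pan",len(b),b.min(0),b.max(0),rect(b))
plan((.422,.382,.22,-7.3),(.422,.382,.085,-7.3))
```

```text
top 184 [ 0.5329 -0.2154  0.0961] [ 0.6918 -0.0197  0.1118] ((612.31396484375, -117.04291534423828), (156.37550354003906, 194.54051208496094), 0.8046465516090393)
    48 [ 0.6764 -0.0332  0.103 ] p95z [0.1028 0.1079 0.1099]
    43 [ 0.6778 -0.2001  0.1035] p95z [0.1038 0.1088 0.1095]
    50 [ 0.5499 -0.2042  0.1029] p95z [0.1035 0.1079 0.1085]
    43 [ 0.5444 -0.0329  0.104 ] p95z [0.1045 0.1087 0.1106]
handle [0.1327 0.1339] [ 0.6182 -0.0593  0.1345] ((612.2092895507812, -115.84133911132812), (11.253463745117188, 113.25504302978516), 0.8533961772918701)
fa/pan 360 [0.332  0.2804 0.075 ] [0.509  0.4908 0.0971] ((419.1937255859375, 382.3392333984375), (197.33522033691406, 155.01925659179688), 82.03117370605469)
fa/pan 26 [0.6459 0.1573 0.1219] [0.6587 0.1694 0.1423] ((652.2694091796875, 163.0292510986328), (11.804595947265625, 12.267572402954102), 84.3309326171875)
scene 873 [ 0.535  -0.2177  0.096 ] [ 0.6944 -0.0186  0.1119] ((614.42236328125, -118.35411071777344), (157.7013702392578, 198.7033233642578), 0.6943734884262085)
    806 [ 0.6196 -0.1328  0.101 ] p95z [0.0995 0.1065 0.1075
[... 645 characters left out ...]
0029296875, 174.53018188476562), (39.177032470703125, 15.507376670837402), 77.48764038085938)
fa/pan 85 [0.5906 0.068  0.12  ] [0.6044 0.1047 0.1428] ((597.2276000976562, 86.23313903808594), (13.125349044799805, 36.476707458496094), 3.666506290435791)
fa/pan 75 [0.6504 0.0788 0.1209] [0.6664 0.1156 0.1429] ((658.2000732421875, 96.82908630371094), (12.662338256835938, 35.897315979003906), 10.743839263916016)
t 31.55 ee [0.6137 0.0821 0.2286] yang 0.8 j [ 0.1139  0.4081  1.6385 -0.0001  1.095   0.1   ] w 0.0441 F [0.0928 0.1265 0.5185]
(0.422, 0.382, 0.22, -7.3) twist [0.  0.  8.1] travel [ 0.3025 -0.1875  0.0086]
(0.422, 0.382, 0.085, -7.3) twist [0.  0.  8.1] travel [ 0.3025 -0.1875  0.1436]
```

View pics/s6.png

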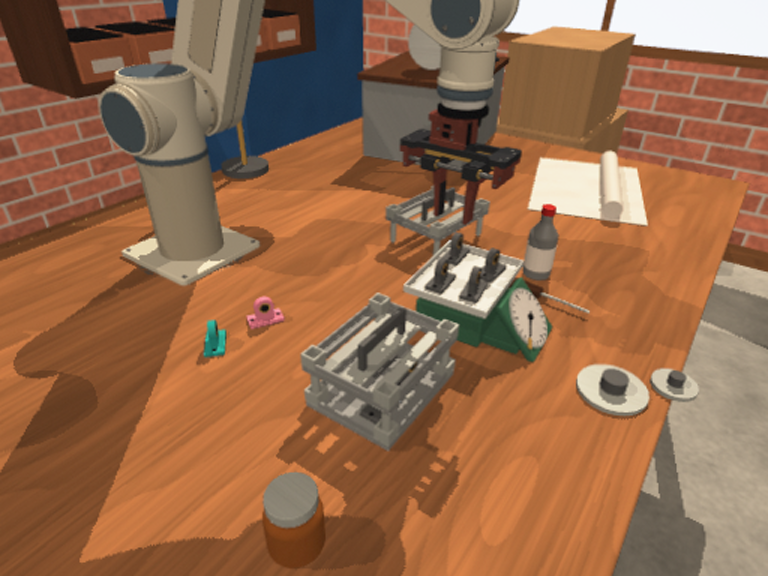

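Emit:
step_arm:
  series:
    - {"twist": [0, 0, 8.1], "travel": [0.302, -0.1865, 0.01], "grip": 0.5}
    - {"twist": [0, 0, 8.1], "travel": [0.302, -0.1865, 0.01], "grip": 0.5}
    - {"twist": [0, 0, 8.1], "travel": [0.302, -0.1865, 0.01], "grip": 0.5}
    - {"twist": [0, 0, 8.1], "travel": [0.302, -0.1865, 0.01], "grip": 0.5}
    - {"twist": [0, 0, 8.1], "travel": [0.302, -0.1865, 0.01], "grip": 0.5}
    - {"twist": [0, 0, 8.1], "travel": [0.302, -0.1865, 0.01], "grip": 0.5}
    - {"twist": [0, 0, 8.1], "travel": [0.302, -0.1865, 0.01], "grip": 0.5}
    - {"twist": [0, 0, 8.1], "travel": [0.302, -0.1865, 0.01], "grip": 0.5}
    - {"twist": [0, 0, 8.1], "travel": [0.302, -0.1865, 0.06], "grip": 0.5}
    - {"twist": [0, 0, 8.1], "travel": [0.302, -0.1865, 0.11], "grip": 0.5}
    - {"twist": [0, 0, 8.1], "travel": [0.302, -0.1865, 0.144], "grip": 0.5}
    - {"twist": [0, 0, 8.1], "travel": [0.302, -0.1865, 0.144], "grip": 0.5}
    - {"twist": [0, 0, 8.1], "travel": [0.302, -0.1865, 0.144], "grip": 0}
    - {"twist": [0, 0, 8.1], "travel": [0.302, -0.1865, 0.144], "grip": 0}
    - {"twist": [0, 0, 8.1], "travel": [0.302, -0.1865, 0.144], "grip": 0}
    - {"twist": [0, 0, 8.1], "travel": [0.302, -0.1865, 0.144], "grip": 0}
    - {"twist": [0, 0, 8.1], "travel": [0.302, -0.1865, 0.144], "grip": 0}

```text
clock: 33.67
ee_pos: [0.424, 0.381, 0.0856]
tcp_rot: [0.0, 0.751, 0.66, 0.001]
ft_force: [-1.9, -2.5, 7.1]
grip_width: 0.0095
gripper_force: 60.0
```

Run:
```python
from h import *
plan((.422,.382,.30,-7.3),(.6165,-.119,.30,.7))
```

```text
t 33.67 ee [0.424  0.381  0.0856] yang -7.4 j [ 0.7112  0.535   1.835  -0.      0.7706  0.841 ] w 0.0095 F [-1.9008 -2.472   7.0661]
(0.422, 0.382, 0.3, -7.3) twist [ 0.  -0.  -0.1] travel [ 0.0008 -0.002  -0.2144]
(0.6165, -0.119, 0.3, 0.7) twist [ 0.  -0.  -8.1] travel [-0.4708  0.2557 -0.2146]
```

Emit:
step_arm:
  series:
    - {"twist": [0, 0, 0], "travel": [0, 0, -0.03], "grip": 0}
    - {"twist": [0, 0, 0], "travel": [0, 0, -0.08], "grip": 0}
    - {"twist": [0, 0, 0], "travel": [0, 0, -0.13], "grip": 0}
    - {"twist": [0, 0, 0], "travel": [0, 0, -0.18], "grip": 0}
    - {"twist": [0, 0, 0], "travel": [-0.03, 0.016, -0.21], "grip": 0}
    - {"twist": [0, 0, -2], "travel": [-0.075, 0.041, -0.214], "grip": 0}
    - {"twist": [0, 0, -4], "travel": [-0.12, 0.065, -0.214], "grip": 0}
    - {"twist": [0, 0, -6], "travel": [-0.165, 0.09, -0.214], "grip": 0}
    - {"twist": [0, 0, -8.1], "travel": [-0.21, 0.114, -0.214], "grip": 0}
    - {"twist": [0, 0, -8.1], "travel": [-0.255, 0.139, -0.214], "grip": 0}
    - {"twist": [0, 0, -8.1], "travel": [-0.3, 0.163, -0.214], "grip": 0}
    - {"twist": [0, 0, -8.1], "travel": [-0.345, 0.187, -0.214], "grip": 0}
    - {"twist": [0, 0, -8.1], "travel": [-0.39, 0.212, -0.214], "grip": 0}
    - {"twist": [0, 0, -8.1], "travel": [-0.435, 0.236, -0.214], "grip": 0}
    - {"twist": [0, 0, -8.1], "travel": [-0.462, 0.251, -0.214], "grip": 0}
    - {"twist": [0, 0, -8.1], "travel": [-0.471, 0.256, -0.214], "grip": 0}
    - {"twist": [0, 0, -8.1], "travel": [-0.471, 0.256, -0.19], "grip": 0}
    - {"twist": [0, 0, -8.1], "travel": [-0.471, 0.256, -0.16], "grip": 0}
    - {"twist": [0, 0, -8.1], "travel": [-0.471, 0.256, -0.145], "grip": 0}
    - {"twist": [0, 0, -8.1], "travel": [-0.471, 0.256, -0.145], "grip": 0}

```text
clock: 36.17
ee_pos: [0.6157, -0.1187, 0.2286]
tcp_rot: [-0.001, 0.703, 0.711, -0.001]
ft_force: [-0.1, -0.2, -3.2]
grip_width: 0.0098
gripper_force: 60.0
```

```bash
cat > m.py <<'E'
from h import *
import sys
s=manip.read_state(); z=s["ee_pos"][2]-.0856
print("feet z",z)
for n in("top","scene"):
    im=grab(n);C=cloud(im)
    b=np.concatenate(blobs(C,z+.074,z+.094,(.5,.75,-.24,-.0),5)); print(n,len(b),b.min(0),b.max(0),rect(b))
    for lo,hi in ((.088,.107),(.016,.036)):
        B=blobs(C,lo,hi,(.5,.75,-.24,-.0),10)
        if B: b=np.concatenate(B); print("  low",len(b),b.min(0),b.max(0),rect(b))
    if n=="scene": save(im,sys.argv[1],(160,100,360,310),2.8)
plan()
E
python3 m.py s7.png
```

```text
feet z 0.14295225426644326
top 152 [ 0.5334 -0.0687  0.217 ] [ 0.6893 -0.0201  0.2369] ((611.201416015625, -42.98246765136719), (48.52735900878906, 155.83740234375), 88.9488296508789)
  low 84 [ 0.5323 -0.2123  0.088 ] [ 0.6718 -0.0201  0.1068] ((639.2291870117188, -86.33749389648438), (115.35594940185547, 232.2880859375), 37.78355407714844)
  low 51 [ 0.534  -0.0352  0.0167] [ 0.6845 -0.0179  0.0355] ((608.5132446289062, -18.654266357421875), (151.1339569091797, 15.947891235351562), 6.573244571685791)
scene 1620 [ 0.5362 -0.2191  0.217 ] [ 0.6956 -0.0196  0.2369] ((615.4830932617188, -119.02863311767578), (159.08233642578125, 198.5595245361328), 0.6441917419433594)
  low 1186 [ 0.5364 -0.2178  0.088 ] [ 0.6948 -0.0186  0.107 ] ((614.7357177734375, -118.72638702392578), (158.11483764648438, 198.81568908691406), 0.6867339611053467)
  low 938 [ 0.5369 -0.2177  0.016 ] [ 0.6949 -0.0183  0.036 ] ((614.8237915039062, -118.5174789428711), (157.97450256347656, 198.50270080566406), 0.7505513429641724)
t 36.27 ee [ 0.6171 -0.1193  0.2305] yang 0.7 j [-0.2099  0.4193  1.616   0.0001  1.1052 -0.2217] w 0.0094 F [ 0.0482 -0.0554 -4.8828]
```

View pics/s7.png

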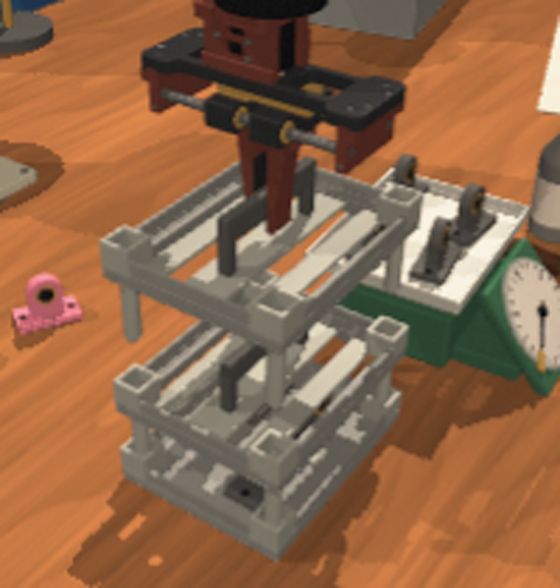

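Emit:
step_arm:
  series:
    - {"twist": [0, 0, 0], "travel": [0, -0.0005, 0.015], "grip": 0}
    - {"twist": [0, 0, 0], "travel": [0, -0.0005, 0.028], "grip": 0}
    - {"twist": [0, 0, 0], "travel": [0, -0.0005, 0.033], "grip": 0}
    - {"twist": [0, 0, 0], "travel": [0, -0.0005, 0.033], "grip": 0}
    - {"twist": [0, 0, 0], "travel": [0, -0.0005, 0.033], "grip": 0}

```text
clock: 36.9
ee_pos: [0.6163, -0.1196, 0.1969]
tcp_rot: [0.0, 0.703, 0.711, 0.0]
ft_force: [-0.5, -0.4, -3.9]
grip_width: 0.0095
gripper_force: 60.0
```

```bash
python3 m.py s8.png
```

```text
feet z 0.11134537134111012
top 152 [ 0.5338 -0.0706  0.1854] [ 0.6896 -0.0208  0.2053] ((611.6808471679688, -46.224212646484375), (155.52781677246094, 49.844818115234375), 0.40087202191352844)
  low 70 [ 0.533  -0.2126  0.0884] [ 0.668  -0.02    0.1066] ((600.7017822265625, -116.61808776855469), (129.9669952392578, 195.1409912109375), 1.6150686740875244)
  low 55 [ 0.5331 -0.0453  0.0162] [ 0.6737 -0.018   0.0351] ((601.541259765625, -19.063762664794922), (141.89703369140625, 25.981029510498047), 11.248533248901367)
scene 1460 [ 0.5349 -0.2196  0.1854] [ 0.6952 -0.0196  0.2053] ((615.0113525390625, -120.03726196289062), (158.41583251953125, 199.0585479736328), 0.7931150197982788)
  low 1007 [ 0.5367 -0.2177  0.088 ] [ 0.6944 -0.02    0.107 ] ((615.3258056640625, -118.8298110961914), (157.46348571777344, 197.4660186767578), 0.23553138971328735)
  low 932 [ 0.5374 -0.218   0.016 ] [ 0.6947 -0.0195  0.036 ] ((615.1806640625, -119.12537384033203), (156.59716796875, 197.52871704101562), 0.7149038910865784)
t 37.00 ee [ 0.6164 -0.1196  0.1971] yang 0.7 j [-0.2106  0.4556  1.6434 -0.      1.0418 -0.222 ] w 0.0096 F [-0.9796 -0.1653 -2.718 ]
```

Aligned within about 1 mm in both views; shift y by +0.8 mm and lower.

Emit:
step_arm:
  series:
    - {"twist": [0, 0, 0], "travel": [0.0008, 0, 0.006], "grip": 0}
    - {"twist": [0, 0, 0], "travel": [0.0008, 0, 0.012], "grip": 0}
    - {"twist": [0, 0, 0], "travel": [0.0008, 0, 0.018], "grip": 0}
    - {"twist": [0, 0, 0], "travel": [0.0008, 0, 0.023], "grip": 0}
    - {"twist": [0, 0, 0], "travel": [0.0008, 0, 0.026], "grip": 0}
    - {"twist": [0, 0, 0], "travel": [0.0008, 0, 0.026], "grip": 0}

```text
clock: 37.75
ee_pos: [0.616, -0.1187, 0.1715]
tcp_rot: [-0.0, 0.703, 0.711, -0.0]
ft_force: [-3.1, 0.8, 3.5]
grip_width: 0.0095
gripper_force: 60.0
```

Emit:
step_arm:
  series:
    - {"twist": [0, 0, 0], "travel": [0, 0, 0.001], "grip": 0.3}
    - {"twist": [0, 0, 0], "travel": [0, 0, 0.001], "grip": 0.5}
    - {"twist": [0, 0, 0], "travel": [0, 0, 0], "grip": 0.5}
    - {"twist": [0, 0, 0], "travel": [0, 0, -0.05], "grip": 0.5}
    - {"twist": [0, 0, 0], "travel": [0, 0, -0.1], "grip": 0.5}
    - {"twist": [0, 0, 0], "travel": [0.05, -0.1, -0.11], "grip": 0.5}
    - {"twist": [0, 0, 0], "travel": [0.2, -0.2, -0.11], "grip": 0.5}
    - {"twist": [0, 0, 0], "travel": [0.35, -0.2, -0.11], "grip": 0.5}
    - {"twist": [0, 0, 0], "travel": [0.45, -0.2, -0.11], "grip": 0.5}
    - {"twist": [0, 0, 0], "travel": [0.45, -0.2, -0.11], "grip": 0.5}
    - {"twist": [0, 0, 0], "travel": [0.45, -0.2, -0.11], "grip": 0.5}
    - {"twist": [0, 0, 0], "travel": [0.45, -0.2, -0.11], "grip": 0.5}
    - {"twist": [0, 0, 0], "travel": [0.45, -0.2, -0.11], "grip": 0.5}

```text
clock: 39.38
ee_pos: [0.4139, 0.3177, 0.281]
tcp_rot: [0.0, 0.703, 0.711, 0.001]
ft_force: [-0.2, 0.2, -0.1]
grip_width: 0.0435
gripper_force: 0.0
```

Run:
```python
from h import *
for n in("top","scene"):
    im=grab(n);C=cloud(im)
    for lo,hi in((.168,.186),(.096,.112)):
        B=blobs(C,lo,hi,(.5,.75,-.24,-.01),10); b=np.concatenate(B); print(n,rect(b))
        if n=="top":
            for b in B: print("  ",len(b),b.mean(0),np.percentile(b[:,2],[50,90,98]))
    b=np.concatenate(blobs(C,.19,.22,(.5,.75,-.24,-.01),10)); print("handle",np.percentile(b[:,2],[50,90,99]),rect(b))
    for b in blobs(C,.115,.17,(.55,.75,0,.3)): print("pan",len(b),b.min(0),b.max(0),rect(b))
    if n=="scene": save(im,"s9.png",(190,110,400,310),2.9)
plan()
```

```text
top ((613.4986572265625, -117.47274017333984), (158.10801696777344, 197.99746704101562), 0.7341663241386414)
   53 [ 0.6774 -0.0312  0.1754] [0.1761 0.1795 0.1826]
   11 [ 0.6889 -0.1318  0.1706] [0.1705 0.1724 0.1726]
   66 [ 0.6799 -0.1992  0.1751] [0.1752 0.18   0.1808]
   10 [ 0.6199 -0.019   0.1705] [0.1708 0.1719 0.1733]
   13 [ 0.6227 -0.2134  0.1699] [0.1698 0.1711 0.1718]
   52 [ 0.5435 -0.0358  0.1755] [0.1764 0.1798 0.1813]
   55 [ 0.5482 -0.203   0.1757] [0.1756 0.1791 0.1799]
top ((537.8099975585938, -118.03054809570312), (7.558457851409912, 194.37974548339844), 0.8724256753921509)
   21 [ 0.5358 -0.0329  0.1038] [0.104  0.108  0.1096]
   22 [ 0.538  -0.2028  0.1026] [0.1025 0.1058 0.1083]
handle [0.2016 0.205  0.2068] ((611.4019775390625, -116.65534973144531), (8.87267017364502, 110.4229736328125), 0.8615614175796509)
pan 68 [0.6455 0.1573 0.1178] [0.6592 0.1915 0.1439] ((652.4584350585938, 174.34017944335938), (34.15055847167969, 13.624957084655762), 89.18107604980469)
pan 65 [0.6472 0.0816 0.1153] [0.6652 0.115  0.1445] ((655.6425170898438, 97.82737731933594), (13.969
[... 746 characters left out ...]
2087 0.142 ] ((572.11376953125, 189.32980346679688), (13.800149917602539, 38.3625602722168), 2.8655142784118652)
pan 97 [0.6467 0.1554 0.1151] [0.6639 0.1961 0.1414] ((657.9298095703125, 175.57147216796875), (41.790287017822266, 16.135129928588867), 78.511474609375)
pan 94 [0.5902 0.0685 0.1153] [0.6047 0.1061 0.1422] ((596.6029052734375, 87.14434814453125), (14.44029712677002, 37.11175537109375), 5.470719814300537)
pan 87 [0.6512 0.0776 0.1151] [0.6663 0.1178 0.1421] ((657.864990234375, 97.69725036621094), (13.469344139099121, 38.627262115478516), 11.665270805358887)
t 39.48 ee [0.4131 0.3206 0.2809] yang 1.0 j [0.6364 0.2043 1.7981 0.0015 1.1373 0.619 ] w 0.0440 F [ 0.0249  0.0316 -0.1205]
```

View pics/s9.png

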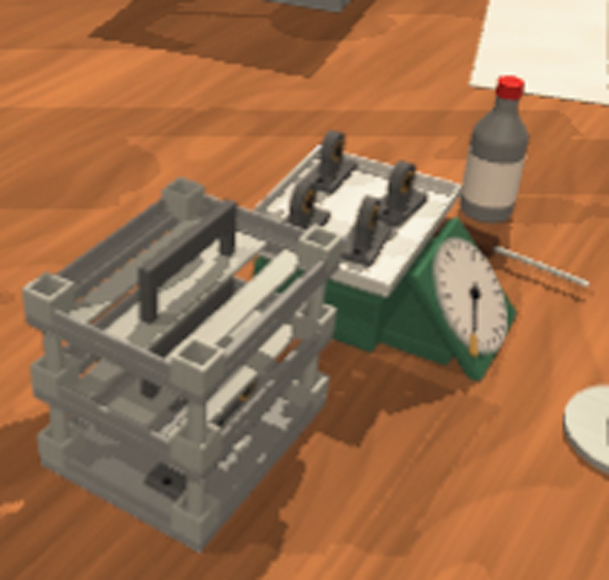

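```bash
python3 -c "
from plant import manip
print(manip.close_job())"
```

```text
the job is handed in; nothing more can be done
None
```

The job is handed in: the scale holds four pedestals with the needle at the brass marker, the three left over are in the bottom frame, and both loose frames are stacked on it at full-home height. One pan pedestal was knocked about 3 cm during the run; it still stands flat on the pan, so I left it there.

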